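# Clamp a coating plate on its bed and set the film applicator on it

### The arm

A 7-joint arm with a two-finger parallel gripper is mounted at the origin on a cart in front of the work surface, level with it; the furniture and walls round the work are solid. World frame = base frame: x ahead of the robot, y to its left, z up, the work surface at z = 0. Lengths are in mm, angles in rad, forces in N, time in s.
With the tool pointing down it reaches from about 400 to 850 mm from the base axis. Payload 4.4 kg.
Tool frame: the origin (TCP) lies midway between the tips of the shut fingers; the grasp point (between the pads) lies 19 mm behind it (env.hold_point_z is the distance from the TCP to the grasp point, in mm); z points along the fingers, x is the direction in which the jaws open and shut, and the axes are right-handed (so a half turn about z gives the same grasp; the last joint's range is limited). The gripper opens to 94 mm and grips with 3 to 60 N. Pads are 16 mm wide; open, the fingers measure 119 mm over their backs; the gripper's body (75 mm by 177 mm) begins 78 mm behind the grasp point.
Start: joints at [1.048, 0.628, 0.038, 1.517, -0.027, 0.996, -0.02], TCP at [286.73, -583.356, 205.478] pointing down, gripper open.
Joint ranges: [-3.06, 3.06], [-0.37, 2.12], [-1.25, 1.32], [0.18, 2.47], [-1.1, 4.24], [0.23, 1.98], [-2.94, 2.94]. Speed limits (rad/s): [2.57, 2.57, 3.14, 3.14, 3.14, 3.14, 3.14].

### API

Orientations are given as a rotation vector (axis times angle).
In Python, from bench import env, vision gives the robot as it stands. The module is installed in compiled form; this text tells all that it offers.
- The arm moves only by the tool arm_command, never from a script. Its argument "steps" is a list of rows, each an object with "claw": the opening in per cent of the stroke, from 0 (shut) to 100 (fully open); "slide": the shift along the tool's x, y, z in m, a list of three; "angular": the turn, a rotation vector about the tool's x, y, z in rad, a list of three. A call has 1 to 10 rows; each row shifts and turns the pose as measured when the row begins, along the tool's axes as they then stand; what a row does not reach is not made up. A row lasts 1/10 s, in which the tool goes at most 50 mm and 8.59 degrees, less where a joint would pass 70% of its speed; a pose out of reach is approached as far as the arm can. A call with a gripper value outside its range is refused whole. The fingers move at their own pace and stop on an object; "squeeze" is the grip in N (left out, the last holds). Time passes only in rows, so rows that do not move let the fingers close. It gives the time, the measured TCP pose, the force and the opening at its end, in the units of the state.
- env.observe(): the state, without advancing time (a new reading comes with each control period).
- vision.get_image(name): name is "scene" or "top" or "wrist"; returns the picture (400x640x3 uint8, blue, green, red); there is no depth.
- vision.camera_model(name): a dict with "mtx" (3x3 intrinsics, pixels), "origin" and "orientation" of the camera in the world; the wrist camera has in their place "hand_eye" (4x4, takes a point from camera to tool coordinates, whose origin is the TCP and whose axes are the tool frame's). Camera axes: x right, y up, looking along -z (the intrinsics and any distortion apply to the point x, -y, -z); pixel columns grow to the right and rows downward; lengths in mm; the calibration is good to about 2 mm. The wrist camera is an equidistant fisheye: a pixel r from the principal point sees the ray r / f radians off the axis. A picture is of the moment at which its call begins: read the wrist's pose just before it. camera_model takes no time and is no camera call.
- env.job_done(): hands the job in, once; it reports no verdict.
The state is a dict: "t": time; "qpos": joint angles; "joint_velocities": joint speeds; "joint_efforts": joint torques, N m; "position": TCP position; "orientation": TCP orientation; "wrist_force": force on the tool from outside, world axes, zero at the start; "torque": the same for the moment, N m; "grip_width": finger opening in mm.
Only numpy, scipy, OpenCV 4.12 (cv2) and the standard library are available. Lean on these libraries where they do the work, as an engineer would, in place of code of your own. Each camera call takes 0.05 s, during which the arm holds its last target.

### The job

Swing the aluminium plate about its pin by pushing near its free end, and press it on against the spring plunger, never harder than 25 N, until the pop-up catch rises behind its near edge and holds it. Then set the film applicator down gently, square across the plate on the scribed line near the pin, with both its ends on the plate, ready for drawing a film. Keep the plate flat on its pin and leave the other things where they are.

Things in the scene. Friction and masses are not known exactly. Their poses are not given: they have to be found in the camera images.
- bed: fixed dark steel slab 230 x 330 mm (x, y) on low feet; origin at the centre of its underside on the worktop, flat top 18 mm above; +x points to the side with the spring block (away from the robot), +y to the end with the pin. A steel cross slide 24 mm wide lies flush in a slot across it, 190 mm from the pin towards -y; it carries the spring block (far side) and the catch (near side)
- pin (a point): foot of the upright steel dowel pin, level with the bed's top, at bed (25, 128, 18) mm. The pin is 8 mm thick and ends 2 mm above the plate's top. A steel block with a brass spring plunger (tip 5 mm ahead of its face) stands on the cross slide at the far side; plunger: 3 N at first touch, 0.8 N more per mm
- plate: loose aluminium plate 120 x 280 x 8 mm, 0.7 kg, flat on the bed, its 10 mm hole over the pin; origin at the hole's centre on the underside. It reaches 25 mm from the hole to +y, 255 mm to -y (free end), 60 mm to either side in x; its +x edge meets the plunger. It starts swung 0.15 to 0.27 rad, free end nearer the robot: turn it anticlockwise seen from above, to about parallel with the bed
- push_edge (a point): a good place to push: on the plate's near upright edge, 235 mm from the hole, 20 mm from the free end, 4 mm above the bed's top; push towards the plate's +x. Felt here: sliding friction 1 to 5 N, then the plunger too; 3.5 mm after its first touch, at 8 to 14 N in all, the catch comes up; 1.5 mm on, the plate meets the rigid block and the force climbs steeply. Let go, it springs back to the catch
- catch (a joint): height (m) of the catch, a sprung steel block 14 x 16 mm at the near edge, 190 mm from the pin: 0 while the plate lies over it, 0.005 when up behind the edge, holding the plate. Its cross slide is clamped up to 8 mm either way of its middle setting along bed x (there the held plate lies exactly along the bed); the setting is not reported: where the catch comes up must be felt
- start_line (a point): middle of the scribed line across the plate's top nearest to the pin, 65 mm from the hole; the line runs along the plate's x. (A second line lies near the free end.)
- applicator: film applicator, a steel frame 32 x 100 x 26 mm (x, y, z), 0.31 kg, lying on the worktop on the right; origin at the centre of its underside, long along its y; grasp it from above across its 32 mm. Either way round will do
- sample_jar: bystander: jar with a white lid, 33 mm across, 55 mm high, left of the bed; origin under its centre
- tape_roll: bystander: roll of tape lying flat, 68 mm across, 19 mm high, to the right behind; origin under its centre
- petri_dish: bystander: shallow dish 64 mm across, 18 mm high, to the right behind; origin under its centre
- spatula: bystander: spatula lying flat, 150 mm long, to the left; origin under its centre
- notebook: bystander: closed notebook 150 x 108 x 13 mm, in front on the left; origin under its centre
Mind the look-alikes: they are no part of the job. Of the things like the applicator, leave any that is blue; of the rest the larger one is meant.

How it is judged (in metres and radians):
On the way:
1. the plate is home on its pin with the catch up behind its near edge, before the applicator is on it (value of joint catch above 0.004 m and angle between the x axis of plate and the x axis of bed, either way round below 0.075 rad and horizontal distance between applicator and start_line above 0.08 m), for 0.2 s.
At the end, for the whole second after the job is handed in: Catch up (over 4 mm) behind the near edge; plate flat on its pin, within 0.075 rad of the bed's direction; applicator upright and at rest on the plate, centre within 9 mm of the line's middle along the line and 10 mm across it, square to the plate within 0.09 rad (value of joint catch above 0.004 m and angle between the x axis of plate and the x axis of bed, either way round below 0.075 rad and horizontal distance between plate and pin below 0.003 m and angle between plate's own z axis and vertical below 0.03 rad and x of applicator in the frame of start_line between -0.009 and 0.009 m and y of applicator in the frame of start_line between -0.01 and 0.01 m and z of applicator in the frame of start_line below 0.003 m and angle between the y axis of applicator and the x axis of plate, either way round below 0.09 rad and angle between applicator's own z axis and vertical below 0.05 rad and contact force between applicator and plate above 1 N and linear speed of each of applicator, plate below 0.01 m/s); the robot touches nothing.
It fails at once if the plate is pushed with more than 25 N by the fingers (contact force between plate and the fingers above 25 N).
It fails at once if the plate is pushed with more than 25 N by another part of the arm (contact force between plate and the arm above 25 N).
It fails at once if the applicator is dropped or rammed onto the plate (faster than 0.3 m/s in the last 15 mm, or over 70 N) (contact force between applicator and plate above 70 N or (horizontal distance between applicator and start_line below 0.08 m and z of applicator in the frame of start_line below 0.015 m and linear speed of applicator above 0.3 m/s)).
It fails at once if the plate comes off its pin or is tipped up (horizontal distance between plate and pin above 0.006 m or angle between plate's own z axis and vertical above 0.06 rad).
It fails at once if a bystander is moved by more than 15 mm (distance of any of sample_jar, tape_roll, petri_dish, spatula, notebook from where it was at the start of the episode above 0.015 m).
It also fails if it takes over 72 s, if anything falls off the work surface, if the arm or the gripper's body presses on something with over 40 N, if the wrist force passes 120 N, or if a joint passes its speed limit or range.

## Working session

There is one attempt and no reset: what is moved stays moved. The work goes in short steps, Python scripts to look and compute and a tool call to move; the robot and the scene stay as the last step left them, time stands still between calls to the robot, and variables do not carry over. Pictures are saved under pics/ and viewed, and the job is handed in when it is done.

Besides the shell and the picture viewer there is one more tool, called after "Call:" by a JSON object that holds its "op" and its "data", one argument or row to a line. arm_command: Moves the arm, as the interface text tells. Its arguments: {"type":"object","properties":{"steps":{"type":"array","items":{"type":"object","properties":{"claw":{"type":"number"},"slide":{"type":"array","items":{"type":"number"}},"angular":{"type":"array","items":{"type":"number"}}}}},"squeeze":{"type":"number"}},"required":["steps"]}

```bash
mkdir -p pics; python3 - <<'E'
from bench import env, vision
import cv2, numpy as np
print(env.observe())
for n in ["scene","top","wrist"]:
    m=vision.camera_model(n); print(n,{k:np.round(np.array(v),4).tolist() if not isinstance(v,str) else v for k,v in m.items()})
    cv2.imwrite(f"pics/{n}0.png",vision.get_image(n))
print(env.hold_point_z)
E
```

```text
{'t': 0.0, 'qpos': array([ 1.04819899,  0.62930591,  0.03846702,  1.5183384 , -0.02695715,
        0.99628945, -0.01998648]), 'joint_velocities': array([ 0.00051933, -0.00047436,  0.00077596,  0.0002895 , -0.00011459,
        0.00126066,  0.00011326]), 'joint_efforts': array([-1.48201609e-03, -5.49730682e+01,  1.14341218e+00, -1.86636007e+01,
       -5.21126424e-02,  2.35997391e-02,  1.39123645e-04]), 'position': array([ 286.41444611, -582.77337501,  204.59011971]), 'orientation': array([-2.66597359e+00,  1.66027642e+00,  2.48756829e-03]), 'wrist_force': array([ 0.3187993 , -0.46459003,  0.33696294]), 'torque': array([ 0.01472581,  0.0180454 , -0.03860284]), 'grip_width': 93.76377764346711}
scene {'mtx': [[409.5447, 0.0, 316.7677], [0.0, 409.5447, 193.5981], [0.0, 0.0, 1.0]], 'origin': [-299.715, 648.9376, 682.6706], 'orientation': [0.5302, -1.1329, -1.9833]}
top {'mtx': [[379.5961, 0.0, 317.0444], [0.0, 379.5961, 198.9746], [0.0, 0.0, 1.0]], 'origin': [439.1237, -18.9708, 1194.0401], 'orientation': [0.0684, -0.0951, -1.5408]}
wrist {'mtx': [[309.7069, 0.0, 323.1223], [0.0, 309.7069, 198.5439], [0.0, 0.0, 1.0]], 'hand_eye': [[1.0, 0.0018, 0.0017, 0.3606], [0.0022, -0.9592, -0.2828, -82.991], [0.0011, 0.2828, -0.9592, -178.5569], [0.0, 0.0, 0.0, 1.0]]}
18.8
```

View pics/top0.png

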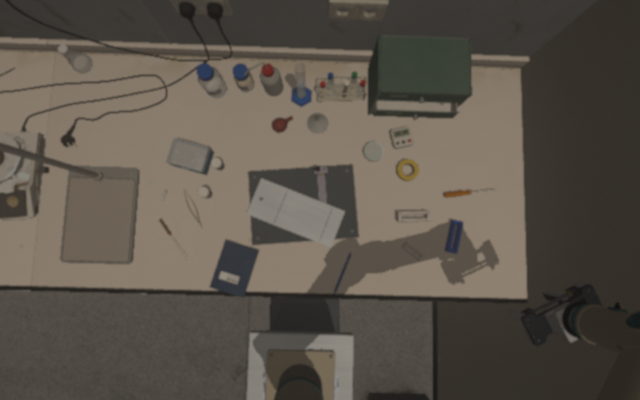

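View pics/scene0.png

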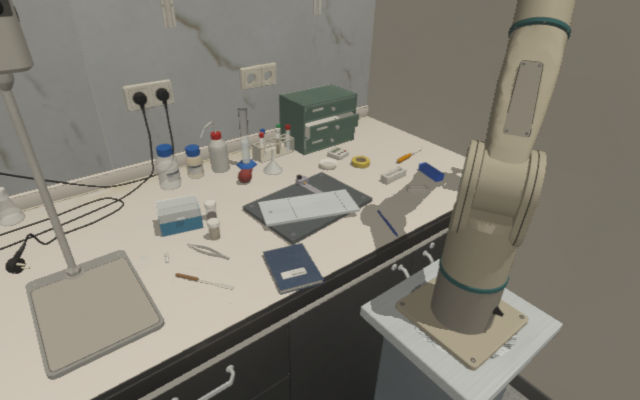

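View pics/wrist0.png

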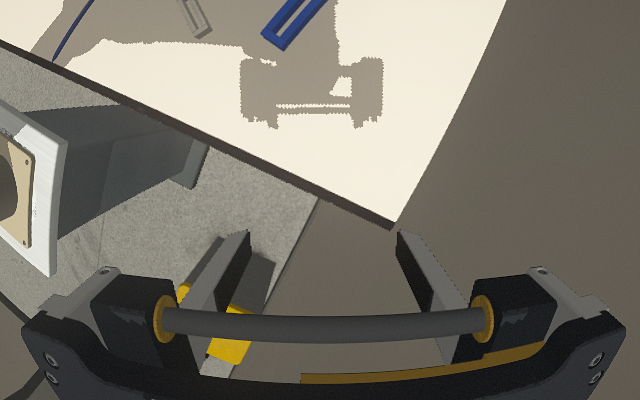

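The top view shows the bed at about (248–357, 166–243) with the plate swung clockwise and its pin end on the left. The larger non-blue applicator is at (412, 216). The blue look-alike is at (454, 236), and a smaller grey one is in the shadow at (412, 250). Next I'll write helpers and look at enlargements.

```bash
cat > h.py <<'E'
import numpy as np, cv2
from scipy.spatial.transform import Rotation as R
from bench import env, vision
def ray(cam,px,pose=None):
    """pixels Nx2 -> origin, dirs (world). wrist needs pose=(pos,rotvec)"""
    m=vision.camera_model(cam); K=np.array(m['mtx']); px=np.atleast_2d(np.float64(px))
    u=(px-[K[0,2],K[1,2]])/[K[0,0],K[1,1]]
    if cam!='wrist':
        d=np.c_[u[:,0],-u[:,1],-np.ones(len(u))]
        return np.array(m['origin']), R.from_rotvec(m['orientation']).apply(d)
    th=np.linalg.norm(u,axis=1); s=np.where(th>1e-9,np.sin(th)/np.maximum(th,1e-9),1)
    d=np.c_[u[:,0]*s,-u[:,1]*s,-np.cos(th)]
    H=np.array(m['hand_eye']); Rt=R.from_rotvec(pose[1])
    return Rt.apply(H[:3,3])+pose[0], Rt.apply(d@H[:3,:3].T)
def onz(cam,px,z,pose=None):
    o,d=ray(cam,px,pose); return o+d*((z-o[2])/d[:,2])[:,None]
def proj(cam,P,pose=None):
    m=vision.camera_model(cam); K=np.array(m['mtx']); P=np.atleast_2d(np.float64(P))
    if cam!='wrist':
        c=R.from_rotvec(m['orientation']).inv().apply(P-m['origin']); q=np.c_[c[:,0],-c[:,1]]/-c[:,2:]
    else:
        H=np.array(m['hand_eye']); t=R.from_rotvec(pose[1]).inv().apply(P-pose[0])
        c=np.linalg.solve(H[:3,:3],(t-H[:3,3]).T).T
        r=np.hypot(c[:,0],c[:,1]); th=np.arctan2(r,-c[:,2]); q=np.c_[c[:,0],-c[:,1]]/np.maximum(r,1e-9)[:,None]*th[:,None]
    return q*[K[0,0],K[1,1]]+[K[0,2],K[1,2]]
def snap(cam,name):
    s=env.observe(); im=vision.get_image(cam); cv2.imwrite(f"pics/{name}.png",im); return im,(s['position'],s['orientation'])
E
python3 - <<'E'
import cv2
im=cv2.imread("pics/top0.png")
c=im[150:260,235:475]; cv2.imwrite("pics/top0c.png",cv2.resize(c,(792,363),interpolation=cv2.INTER_CUBIC))
E
```

```text
(no output)
```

View pics/top0c.png

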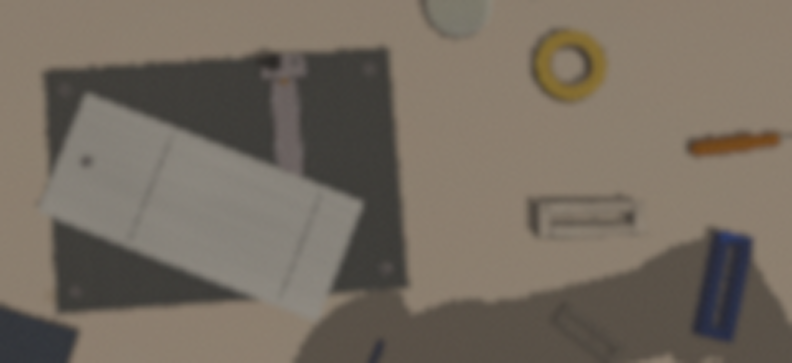

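The enlarged view shows the plate's corners clearly. The pin is at crop (86, 160), the near line runs from (172, 138) to (130, 240), and the applicator spans (530–638, 197–238).

```bash
python3 - <<'E'
from h import *
im=cv2.imread("pics/top0.png")
f=lambda p: np.array(p)/3.3+[235,150]
print("bed corners z18",onz('top',f([[45,72],[387,49],[407,286],[58,311]]),18).round(0).tolist())
# plate mask
hsv=cv2.cvtColor(im,cv2.COLOR_BGR2HSV)
print(hsv[205,290],hsv[230,380],im[205,290],im[240,380])
pc=f([[86,93],[363,203],[318,320],[40,206]])
P=onz('top',pc,26); print("plate",P.round(0).tolist())
for i in range(4): print(np.linalg.norm(P[i]-P[(i+1)%4]).round(1))
print("pin",onz('top',f([86,160]),27))
print("applic",onz('top',f([[540,199],[637,197],[637,233],[540,235]]),26).round(0).tolist())
E
```

```text
bed corners z18 [[642.0, 179.0, 18.0], [674.0, -145.0, 18.0], [449.0, -168.0, 18.0], [417.0, 157.0, 18.0]]
[ 19  26 138] [ 16  51 139] [124 133 138] [ 95 108 119]
plate [[622.0, 138.0, 26.0], [526.0, -125.0, 26.0], [416.0, -85.0, 26.0], [514.0, 176.0, 26.0]]
279.9
116.7
279.3
114.2
pin [[558.26617377 135.39904081  27.        ]]
applic [[534.0, -291.0, 26.0], [539.0, -382.0, 26.0], [505.0, -382.0, 26.0], [500.0, -291.0, 26.0]]
```

Call:
{"op": "arm_command", "data": {
  "steps": [
    {"claw": 0,"slide": [-0.036,-0.033,0],"angular": [0,0,0]},
    {"claw": 0,"slide": [-0.036,-0.033,0],"angular": [0,0,0]},
    {"claw": 0,"slide": [-0.036,-0.033,0],"angular": [0,0,0]},
    {"claw": 0,"slide": [-0.036,-0.033,0],"angular": [0,0,0]},
    {"claw": 0,"slide": [-0.036,-0.033,0],"angular": [0,0,0]},
    {"claw": 0,"slide": [-0.036,-0.033,0],"angular": [0,0,0]},
    {"claw": 0,"slide": [-0.036,-0.033,0],"angular": [0,0,0]},
    {"claw": 0,"slide": [-0.036,-0.033,0],"angular": [0,0,0]},
    {"claw": 0,"slide": [-0.036,-0.033,0],"angular": [0,0,0]},
    {"claw": 0,"slide": [-0.036,-0.033,0],"angular": [0,0,0]}
  ]
}}

```text
t: 1.15
position: [424.7, -109.8, 201.1]
orientation: [2.651, -1.679, -0.001]
wrist_force: [1.0, -0.4, -0.6]
grip_width: 17.6
```

```bash
cat >> h.py <<'E'
def need(target,az):
    """target TCP world mm, tool x azimuth (rad), tool pointing down -> tool-frame slide (m) and turn left"""
    s=env.observe(); Rt=R.from_rotvec(s['orientation'])
    x=np.array([np.cos(az),np.sin(az),0]); z=np.array([0,0,-1.]); y=np.cross(z,x)
    Rg=R.from_matrix(np.c_[x,y,z])
    X=Rt.as_matrix()[:,0]
    print('t %.2f pos'%s['t'],s['position'].round(1),'az %.3f'%np.arctan2(X[1],X[0]),'F',s['wrist_force'].round(1),'w %.1f'%s['grip_width'])
    print(' slide m',(Rt.inv().apply(np.array(target)-s['position'])/1000).round(4),'turn rad',(Rt.inv()*Rg).as_rotvec().round(4))
E
python3 -c "
from h import *
need([430,-100,205],-1.47)"
```

```text
t 1.15 pos [ 424.7 -109.8  201.1] az -1.129 F [ 1.  -0.4 -0.6] w 17.6
 slide m [-0.0065 -0.009  -0.004 ] turn rad [ 0.003  -0.0017  0.3409]
```

Call:
{"op": "arm_command", "data": {
  "steps": [
    {"claw": 0,"slide": [-0.003,-0.003,0],"angular": [0,0,0.114]},
    {"claw": 0,"slide": [-0.003,-0.003,0],"angular": [0,0,0.114]},
    {"claw": 0,"slide": [0,-0.003,0],"angular": [0,0,0.114]},
    {"claw": 0,"slide": [0,0,0],"angular": [0,0,0]}
  ]
}}

```text
t: 1.55
position: [432.9, -91.2, 200.9]
orientation: [2.334, -2.102, -0.004]
wrist_force: [-0.5, -0.1, 0.5]
grip_width: 0.2
```

```bash
python3 -c "
from h import *
need([402,-58,205],-1.47)
snap('wrist','w1')"
```

```text
t 1.55 pos [432.9 -91.2 200.9] az -1.466 F [-0.5 -0.1  0.5] w 0.2
 slide m [-0.0362  0.0273 -0.004 ] turn rad [0.0018 0.0014 0.0036]
```

View pics/w1.png

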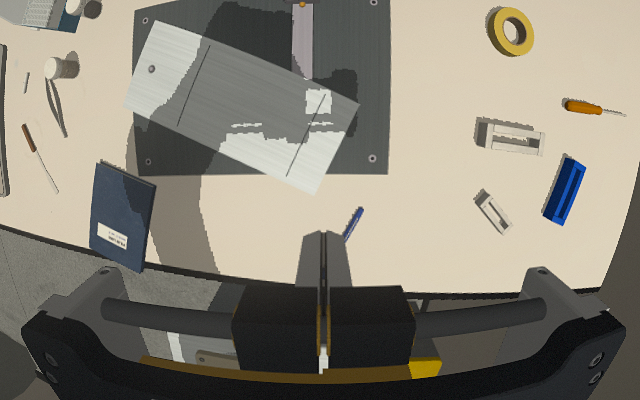

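The wrist view shows the plate with its free near corner at (316, 194), the pin at (151, 69) and the near line from (209, 45) to (178, 125). The applicator is at (477–545, 118–155).

```bash
python3 - <<'E'
from h import *
s=env.observe(); pose=(s['position'],s['orientation'])
P=onz('wrist',[[154,21],[360,102],[316,194],[124,106],[209,45],[178,125],[151,69]],26,pose)
print(P.round(0).tolist()); 
for i in range(4): print(np.linalg.norm(P[i]-P[(i+1)%4]).round(1))
d=P[0]-P[1]; e=P[3]-P[2]; print('plate yaw',-np.arctan2(d[0],d[1]),-np.arctan2(e[0],e[1]))
b=onz('wrist',[[136,174],[388,174],[388,5],[148,161],[373,158],[374,2]],18,pose);print('bed',b.round(0).tolist())
print('app top',onz('wrist',[[483,119],[545,131],[540,157],[478,144]],26,pose).round(0).tolist())
im=cv2.imread('pics/w1.png');cv2.imwrite('pics/w1c.png',cv2.resize(im[100:240,440:640],(800,560),interpolation=cv2.INTER_CUBIC))
E
```

```text
[[619.0, 142.0, 26.0], [528.0, -122.0, 26.0], [416.0, -84.0, 26.0], [509.0, 178.0, 26.0], [584.0, 60.0, 26.0], [485.0, 93.0, 26.0], [556.0, 138.0, 26.0]]
279.4
119.0
278.1
116.3
plate yaw -0.33180704199511724 -0.34137321229978423
bed [[417.0, 164.0, 18.0], [448.0, -168.0, 18.0], [652.0, -144.0, 18.0], [436.0, 143.0, 18.0], [465.0, -147.0, 18.0], [653.0, -127.0, 18.0]]
app top [[534.0, -278.0, 26.0], [538.0, -384.0, 26.0], [502.0, -383.0, 26.0], [501.0, -277.0, 26.0]]
```

View pics/w1c.png

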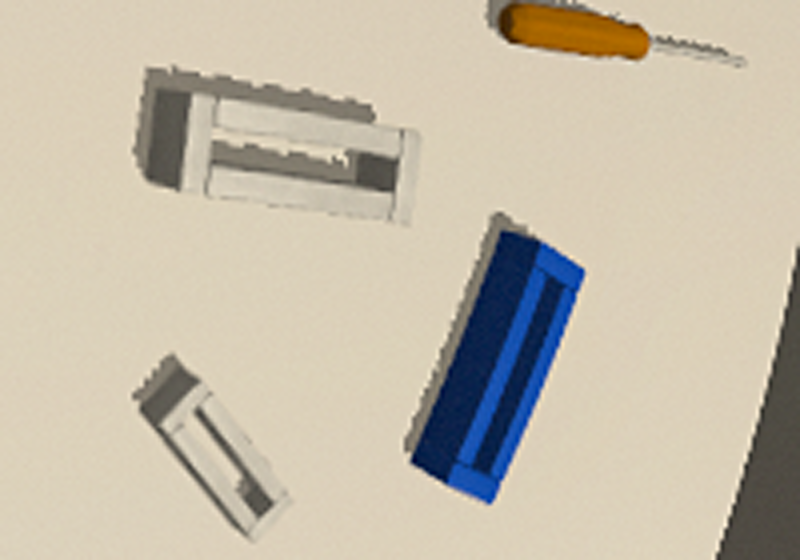

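Call:
{"op": "arm_command", "data": {
  "steps": [
    {"claw": 0,"slide": [-0.036,0.027,0],"angular": [0,0,0]},
    {"claw": 0,"slide": [0,0,0.045],"angular": [0,0,0]},
    {"claw": 0,"slide": [0,0,0.045],"angular": [0,0,0]},
    {"claw": 0,"slide": [0,0,0.04],"angular": [0,0,0]},
    {"claw": 0,"slide": [0,0,0.025],"angular": [0,0,0]},
    {"claw": 0,"slide": [0,0,0],"angular": [0,0,0]}
  ]
}}

```text
t: 2.2
position: [406.2, -58.5, 47.9]
orientation: [-2.349, 2.079, 0.0]
wrist_force: [-0.2, 0.1, -0.3]
grip_width: 0.5
```

```bash
python3 -c "
from h import *
need([402,-58,21],-1.47)"
```

```text
t 2.20 pos [406.2 -58.5  47.9] az -1.449 F [-0.2  0.1 -0.3] w 0.5
 slide m [-0.0009  0.0042  0.0269] turn rad [-0.0032  0.003   0.0209]
```

Call:
{"op": "arm_command", "data": {
  "steps": [
    {"claw": 0,"slide": [-0.001,0.004,0.012],"angular": [0,0,-0.02]},
    {"claw": 0,"slide": [0,0,0.01],"angular": [0,0,0]},
    {"claw": 0,"slide": [0,0,0.004],"angular": [0,0,0]},
    {"claw": 0,"slide": [0,0,0],"angular": [0,0,0]}
  ]
}}

```text
t: 2.6
position: [401.1, -57.3, 31.4]
orientation: [-2.364, 2.065, 0.02]
wrist_force: [0.1, -0.4, -1.0]
grip_width: 0.4
```

```bash
python3 -c "
from h import *
need([402,-58,21],-1.47)
snap('wrist','w2')"
```

```text
t 2.60 pos [401.1 -57.3  31.4] az -1.436 F [ 0.1 -0.4 -1. ] w 0.4
 slide m [ 0.0009 -0.0009  0.0104] turn rad [0.0062 0.0112 0.0338]
```

View pics/w2.png

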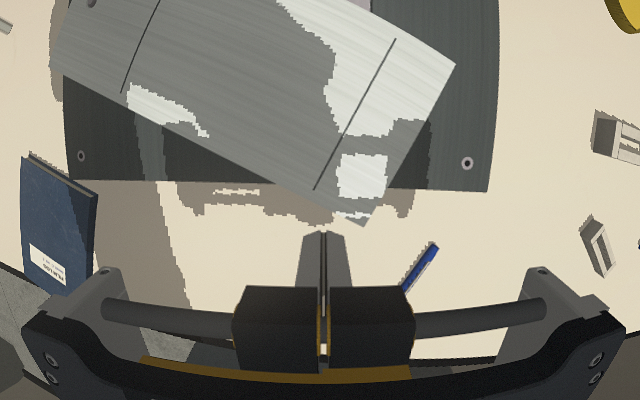

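The wrist view shows the fingertips at (323, 233), in front of the near edge and about 40 px left of the free corner at (363, 226). I'll lower to z = 21 and start the push.

Call:
{"op": "arm_command", "data": {
  "steps": [
    {"claw": 0,"slide": [0,0,0.006],"angular": [0,0,0.03]},
    {"claw": 0,"slide": [0,0,0.005],"angular": [0,0,0]},
    {"claw": 0,"slide": [0,0,0.0],"angular": [0,0,0]}
  ]
}}

```text
t: 2.95
position: [401.6, -57.4, 21.1]
orientation: [-2.332, 2.097, 0.02]
wrist_force: [-0.0, 0.2, -0.2]
grip_width: 0.5
```

```bash
python3 -c "
from h import *
need([402,-58,21],-1.47)"
```

```text
t 2.95 pos [401.6 -57.4  21.1] az -1.465 F [-0.   0.2 -0.2] w 0.5
 slide m [ 0.0006 -0.0003  0.0001] turn rad [0.0045 0.0127 0.0055]
```

Call:
{"op": "arm_command", "data": {
  "steps": [
    {"claw": 0,"slide": [0.002,-0.003,0],"angular": [0,0,0]},
    {"claw": 0,"slide": [0.002,-0.003,0],"angular": [0,0,0]},
    {"claw": 0,"slide": [0.002,-0.003,0],"angular": [0,0,0]},
    {"claw": 0,"slide": [0.002,-0.003,0],"angular": [0,0,0]},
    {"claw": 0,"slide": [0.002,-0.003,0],"angular": [0,0,0]},
    {"claw": 0,"slide": [0.002,-0.003,0],"angular": [0,0,0]}
  ]
}}

```text
t: 3.55
position: [418.5, -67.2, 21.5]
orientation: [-2.334, 2.096, 0.03]
wrist_force: [-3.7, -0.2, -0.4]
grip_width: 0.1
```

```bash
python3 -c "
from h import *
need([512,-104,21],-1.47)"
```

```text
t 3.55 pos [418.5 -67.2  21.5] az -1.463 F [-3.7 -0.2 -0.4] w 0.1
 slide m [ 0.0466 -0.089  -0.0011] turn rad [0.0095 0.0175 0.0066]
```

Call:
{"op": "arm_command", "data": {
  "steps": [
    {"claw": 0,"slide": [0.003,-0.005,0],"angular": [0,0,0]},
    {"claw": 0,"slide": [0.003,-0.005,0],"angular": [0,0,0]},
    {"claw": 0,"slide": [0.003,-0.005,0],"angular": [0,0,0]},
    {"claw": 0,"slide": [0.003,-0.005,0],"angular": [0,0,0]},
    {"claw": 0,"slide": [0.003,-0.005,0],"angular": [0,0,0]},
    {"claw": 0,"slide": [0.003,-0.005,0],"angular": [0,0,0]},
    {"claw": 0,"slide": [0.003,-0.005,0],"angular": [0,0,0]},
    {"claw": 0,"slide": [0.002,-0.005,0],"angular": [0,0,0]},
    {"claw": 0,"slide": [0.002,-0.005,0],"angular": [0,0,0]},
    {"claw": 0,"slide": [0.002,-0.005,0],"angular": [0,0,0]}
  ]
}}

```text
t: 4.55
position: [446.9, -81.9, 21.4]
orientation: [2.33, -2.093, -0.109]
wrist_force: [-10.2, 1.3, 13.0]
grip_width: 0.2
```

```bash
python3 -c "
from h import *
need([512,-104,21],-1.47)
snap('wrist','w3')"
```

```text
t 4.55 pos [446.9 -81.9  21.4] az -1.465 F [-10.2   1.3  13. ] w 0.2
 slide m [ 0.0289 -0.0623 -0.0042] turn rad [0.0522 0.0465 0.0063]
```

View pics/w3.png

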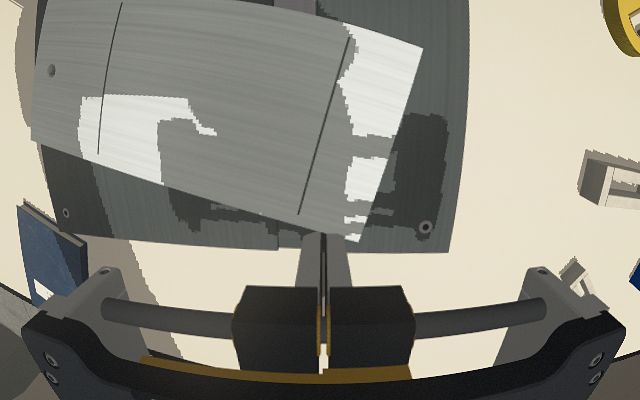

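```bash
python3 -c "
from h import *
im=cv2.imread('pics/w3.png');cv2.imwrite('pics/w3c.png',cv2.resize(im[190:300,250:420],(800,518),interpolation=cv2.INTER_CUBIC))
s=env.observe();pose=(s['position'],s['orientation'])
print(onz('wrist',[[66,213],[425,227],[448,252]],18,pose).round(0).tolist(), onz('wrist',[[361,242],[423,48]],26,pose).round(0).tolist(), proj('wrist',[s['position']],pose))"
```

```text
[[437.0, 142.0, 18.0], [466.0, -146.0, 18.0], [449.0, -167.0, 18.0]] [[455.0, -105.0, 26.0], [572.0, -124.0, 26.0]] [[323.29738742 244.57641683]]
```

View pics/w3c.png

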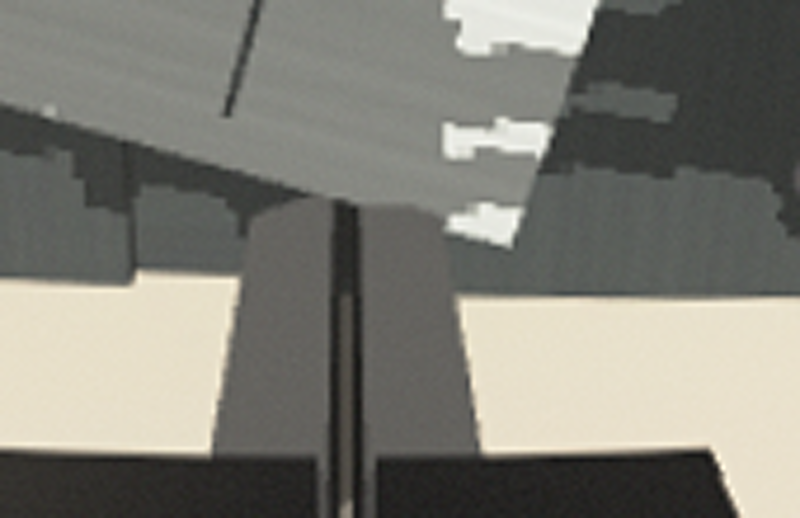

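The tool has tilted by about 0.07 rad and is pressing down, so I'll back off and square it up before pushing further.

Call:
{"op": "arm_command", "data": {
  "steps": [
    {"claw": 0,"slide": [-0.002,0.004,-0.002],"angular": [0,0,0]},
    {"claw": 0,"slide": [-0.002,0.004,-0.004],"angular": [0,0,0]},
    {"claw": 0,"slide": [0,0,0],"angular": [0.052,0.047,0]},
    {"claw": 0,"slide": [0,0,0],"angular": [0,0,0]}
  ]
}}

```text
t: 5.0
position: [445.2, -81.4, 29.2]
orientation: [-2.335, 2.097, -0.019]
wrist_force: [-0.6, -0.8, -0.0]
grip_width: 0.6
```

```bash
python3 -c "
from h import *
need([440,-79,20.5],-1.47)"
```

```text
t 5.00 pos [445.2 -81.4  29.2] az -1.463 F [-0.6 -0.8 -0. ] w 0.6
 slide m [-0.003   0.005   0.0087] turn rad [-0.0103 -0.0074  0.0066]
```

Call:
{"op": "arm_command", "data": {
  "steps": [
    {"claw": 0,"slide": [-0.003,0.008,0.002],"angular": [-0.01,-0.007,0.006]},
    {"claw": 0,"slide": [0,0,0.003],"angular": [0,0,0]},
    {"claw": 0,"slide": [0,0,0.003],"angular": [0,0,0]},
    {"claw": 0,"slide": [0,0,0],"angular": [0,0,0]}
  ]
}}

```text
t: 5.4
position: [440.4, -80.2, 21.0]
orientation: [-2.329, 2.105, -0.004]
wrist_force: [0.2, -0.2, -0.0]
grip_width: 0.5
```

```bash
python3 -c "
from h import *
need([440,-79,20.5],-1.47)"
```

```text
t 5.40 pos [440.4 -80.2  21. ] az -1.470 F [ 0.2 -0.2 -0. ] w 0.5
 slide m [-0.0013  0.0003  0.0005] turn rad [-0.003  -0.0003  0.0004]
```

Call:
{"op": "arm_command", "data": {
  "steps": [
    {"claw": 0,"slide": [0,-0.002,0.001],"angular": [0,0,0]},
    {"claw": 0,"slide": [0.001,-0.003,0],"angular": [0,0,0]},
    {"claw": 0,"slide": [0.001,-0.003,0],"angular": [0,0,0]},
    {"claw": 0,"slide": [0.002,-0.004,0],"angular": [0,0,0]},
    {"claw": 0,"slide": [0.002,-0.004,0],"angular": [0,0,0]}
  ]
}}

```text
t: 5.9
position: [452.8, -83.9, 19.1]
orientation: [2.329, -2.106, -0.012]
wrist_force: [-6.9, 0.9, 8.0]
grip_width: 0.0
```

```bash
python3 -c "
from h import *
need([512,-104,20.5],-1.47)"
```

```text
t 5.90 pos [452.8 -83.9  19.1] az -1.471 F [-6.9  0.9  8. ] w 0.0
 slide m [ 0.0259 -0.0568 -0.0019] turn rad [ 0.0062  0.0045 -0.0007]
```

Call:
{"op": "arm_command", "data": {
  "steps": [
    {"claw": 0,"slide": [0,0,-0.002],"angular": [0.006,0.004,0]},
    {"claw": 0,"slide": [0.002,-0.004,-0.0003],"angular": [0,0,0]},
    {"claw": 0,"slide": [0.002,-0.004,-0.0003],"angular": [0,0,0]},
    {"claw": 0,"slide": [0.002,-0.004,-0.0003],"angular": [0,0,0]},
    {"claw": 0,"slide": [0.002,-0.004,-0.0003],"angular": [0,0,0]}
  ]
}}

```text
t: 6.4
position: [471.1, -90.7, 22.2]
orientation: [2.33, -2.107, -0.0]
wrist_force: [-1.9, 0.5, -0.6]
grip_width: 0.8
```

```bash
python3 -c "
from h import *
need([512,-104,21],-1.47)"
```

```text
t 6.40 pos [471.1 -90.7  22.2] az -1.470 F [-1.9  0.5 -0.6] w 0.8
 slide m [ 0.0173 -0.0394  0.0012] turn rad [ 0.0003  0.0001 -0.0002]
```

Call:
{"op": "arm_command", "data": {
  "steps": [
    {"claw": 0,"slide": [0.002,-0.004,0.0005],"angular": [0,0,0]},
    {"claw": 0,"slide": [0.002,-0.004,0.0003],"angular": [0,0,0]},
    {"claw": 0,"slide": [0.002,-0.004,0],"angular": [0,0,0]},
    {"claw": 0,"slide": [0.001,-0.003,0],"angular": [0,0,0]},
    {"claw": 0,"slide": [0.001,-0.002,0],"angular": [0,0,0]},
    {"claw": 0,"slide": [0.001,-0.002,0],"angular": [0,0,0]}
  ]
}}

```text
t: 7.0
position: [489.2, -96.6, 21.3]
orientation: [2.33, -2.106, -0.013]
wrist_force: [-4.0, 0.6, 2.9]
grip_width: 0.6
```

```bash
python3 -c "
from h import *
need([512,-104,21],-1.47)"
```

```text
t 7.00 pos [489.2 -96.6  21.3] az -1.470 F [-4.   0.6  2.9] w 0.6
 slide m [ 0.0096 -0.022   0.0002] turn rad [0.0062 0.0052 0.0003]
```

Call:
{"op": "arm_command", "data": {
  "steps": [
    {"claw": 0,"slide": [0.0005,-0.0015,-0.001],"angular": [0.006,0.005,0]},
    {"claw": 0,"slide": [0.0005,-0.002,-0.0002],"angular": [0,0,0]},
    {"claw": 0,"slide": [0.0005,-0.002,-0.0002],"angular": [0,0,0]},
    {"claw": 0,"slide": [0.0005,-0.002,-0.0002],"angular": [0,0,0]}
  ]
}}

```text
t: 7.4
position: [500.0, -99.3, 22.9]
orientation: [-2.33, 2.106, -0.009]
wrist_force: [-1.3, -0.5, -0.7]
grip_width: 0.7
```

```bash
python3 -c "
from h import *
need([512,-104,21],-1.47)
snap('wrist','w4')"
```

```text
t 7.40 pos [500.  -99.3  22.9] az -1.470 F [-1.3 -0.5 -0.7] w 0.7
 slide m [ 0.0058 -0.0114  0.002 ] turn rad [-0.0042 -0.004   0.0002]
```

View pics/w4.png

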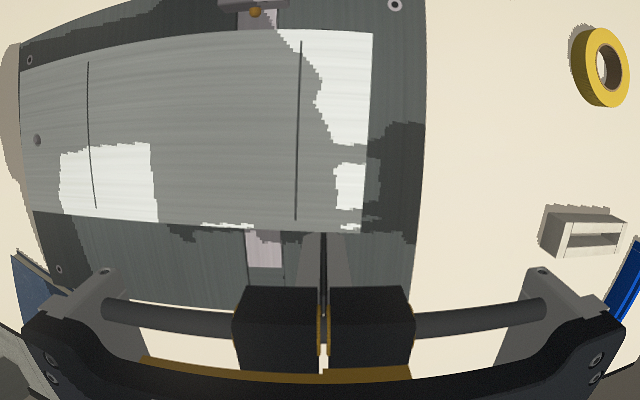

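The wrist view shows the brass plunger tip at (255, 14) and the plate's far edge below it at (255, 29).

```bash
python3 -c "
from h import *
s=env.observe();pose=(s['position'],s['orientation'])
print(onz('wrist',[[255,17]],22,pose).round(1), onz('wrist',[[255,29.5],[372,33],[361,234]],26,pose).round(1))
im=cv2.imread('pics/w4.png');cv2.imwrite('pics/w4c.png',cv2.resize(im[0:60,200:320],(800,400),interpolation=cv2.INTER_CUBIC))"
```

```text
[[636.4 -45.9  22. ]] [[ 627.4  -47.8   26. ]
 [ 631.1 -114.1   26. ]
 [ 511.3 -121.8   26. ]]
```

View pics/w4c.png

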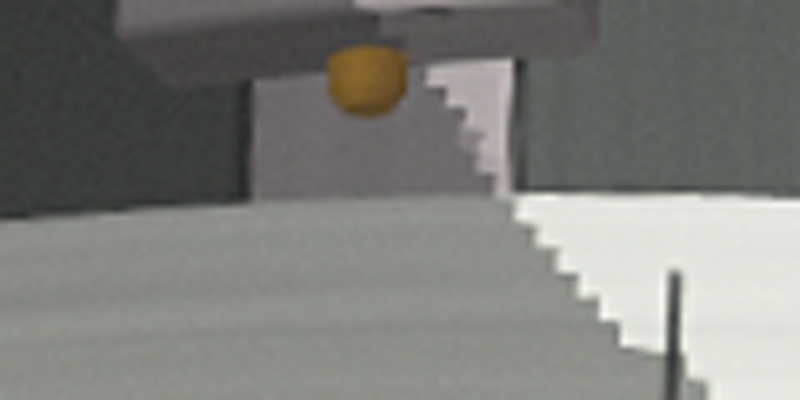

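Call:
{"op": "arm_command", "data": {
  "steps": [
    {"claw": 0,"slide": [0.0005,-0.0015,0.0008],"angular": [-0.004,-0.004,0]},
    {"claw": 0,"slide": [0.0005,-0.0015,0.0003],"angular": [0,0,0]},
    {"claw": 0,"slide": [0.0005,-0.0015,0],"angular": [0,0,0]},
    {"claw": 0,"slide": [0,-0.001,0],"angular": [0,0,0]},
    {"claw": 0,"slide": [0,-0.001,0],"angular": [0,0,0]}
  ]
}}

```text
t: 7.95
position: [504.8, -100.4, 22.0]
orientation: [2.329, -2.106, -0.006]
wrist_force: [-3.8, 0.1, 2.2]
grip_width: 0.3
```

```bash
python3 -c "
from h import *
need([512,-104,21.5],-1.47)"
```

```text
t 7.95 pos [ 504.8 -100.4   22. ] az -1.471 F [-3.8  0.1  2.2] w 0.3
 slide m [ 0.0043 -0.0068  0.0005] turn rad [ 0.0038  0.0021 -0.0005]
```

Call:
{"op": "arm_command", "data": {
  "steps": [
    {"claw": 0,"slide": [0,-0.001,-0.0002],"angular": [0.003,0.002,0]},
    {"claw": 0,"slide": [0,-0.001,0],"angular": [0,0,0]},
    {"claw": 0,"slide": [0,-0.001,0],"angular": [0,0,0]},
    {"claw": 0,"slide": [0,-0.001,0],"angular": [0,0,0]}
  ]
}}

```text
t: 8.35
position: [510.6, -100.9, 22.1]
orientation: [2.329, -2.107, 0.005]
wrist_force: [-3.2, -0.3, 1.7]
grip_width: 0.4
```

```bash
python3 -c "
from h import *
need([512,-104,21.5],-1.47)"
```

```text
t 8.35 pos [ 510.6 -100.9   22.1] az -1.471 F [-3.2 -0.3  1.7] w 0.4
 slide m [ 0.0032 -0.0011  0.0006] turn rad [-0.0017 -0.0026 -0.0007]
```

Call:
{"op": "arm_command", "data": {
  "steps": [
    {"claw": 0,"slide": [0,-0.001,0],"angular": [0,0,0]},
    {"claw": 0,"slide": [0,-0.001,0],"angular": [0,0,0]}
  ]
}}

```text
t: 8.55
position: [512.1, -101.0, 22.0]
orientation: [2.329, -2.107, 0.004]
wrist_force: [-5.7, -1.3, 3.0]
grip_width: 0.3
```

Call:
{"op": "arm_command", "data": {
  "steps": [
    {"claw": 0,"slide": [0,-0.001,0],"angular": [0,0,0]}
  ]
}}

```text
t: 8.65
position: [512.1, -101.0, 22.0]
orientation: [2.328, -2.106, 0.001]
wrist_force: [-4.8, -0.3, 4.9]
grip_width: 0.2
```

Call:
{"op": "arm_command", "data": {
  "steps": [
    {"claw": 0,"slide": [0,-0.001,0],"angular": [0,0,0]}
  ]
}}

```text
t: 8.75
position: [512.1, -101.0, 22.1]
orientation: [2.327, -2.106, -0.001]
wrist_force: [-4.6, -1.4, 4.4]
grip_width: 1.0
```

Call:
{"op": "arm_command", "data": {
  "steps": [
    {"claw": 0,"slide": [0,-0.0018,-0.0003],"angular": [0,0,0]}
  ]
}}

```text
t: 8.85
position: [512.3, -101.1, 22.2]
orientation: [2.325, -2.106, -0.004]
wrist_force: [-6.1, -1.1, 0.0]
grip_width: 0.0
```

Call:
{"op": "arm_command", "data": {
  "steps": [
    {"claw": 0,"slide": [0,-0.0018,-0.0003],"angular": [0,0,0]}
  ]
}}

```text
t: 8.95
position: [512.4, -101.1, 22.2]
orientation: [2.323, -2.105, -0.008]
wrist_force: [-6.1, -1.4, -0.9]
grip_width: 0.5
```

Call:
{"op": "arm_command", "data": {
  "steps": [
    {"claw": 0,"slide": [0,-0.002,-0.0003],"angular": [0,0,0]}
  ]
}}

```text
t: 9.05
position: [512.4, -101.1, 22.2]
orientation: [2.321, -2.104, -0.012]
wrist_force: [-6.3, -1.6, 2.2]
grip_width: 0.5
```

Call:
{"op": "arm_command", "data": {
  "steps": [
    {"claw": 0,"slide": [0,-0.003,-0.0003],"angular": [0.004,0.004,0]}
  ]
}}

```text
t: 9.15
position: [512.9, -101.1, 22.1]
orientation: [2.319, -2.103, -0.008]
wrist_force: [-8.4, -1.4, 3.1]
grip_width: 0.3
```

Call:
{"op": "arm_command", "data": {
  "steps": [
    {"claw": 0,"slide": [0,-0.003,-0.0003],"angular": [0.004,0.004,0]}
  ]
}}

```text
t: 9.25
position: [512.9, -101.2, 22.1]
orientation: [2.316, -2.103, -0.006]
wrist_force: [-8.0, -0.9, 4.7]
grip_width: 0.3
```

Call:
{"op": "arm_command", "data": {
  "steps": [
    {"claw": 0,"slide": [0,-0.0035,-0.0003],"angular": [0.002,0.002,0]}
  ]
}}

```text
t: 9.35
position: [513.0, -101.1, 22.1]
orientation: [2.313, -2.101, -0.008]
wrist_force: [-9.4, -2.3, 5.4]
grip_width: 0.5
```

```bash
python3 -c "
from h import *
need([512,-104,21.5],-1.47)"
```

```text
t 9.35 pos [ 513.  -101.1   22.1] az -1.475 F [-9.4 -2.3  5.4] w 0.5
 slide m [0.0027 0.0012 0.0007] turn rad [ 0.0158 -0.007  -0.0049]
```

```bash
python3 -c "
from h import *
im,pose=snap('wrist','w5')
cv2.imwrite('pics/w5c.png',cv2.resize(im[0:120,200:400],(800,480),interpolation=cv2.INTER_CUBIC))
cv2.imwrite('pics/w5d.png',cv2.resize(im[180:300,200:400],(800,480),interpolation=cv2.INTER_CUBIC))"
```

```text
(no output)
```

View pics/w5c.png

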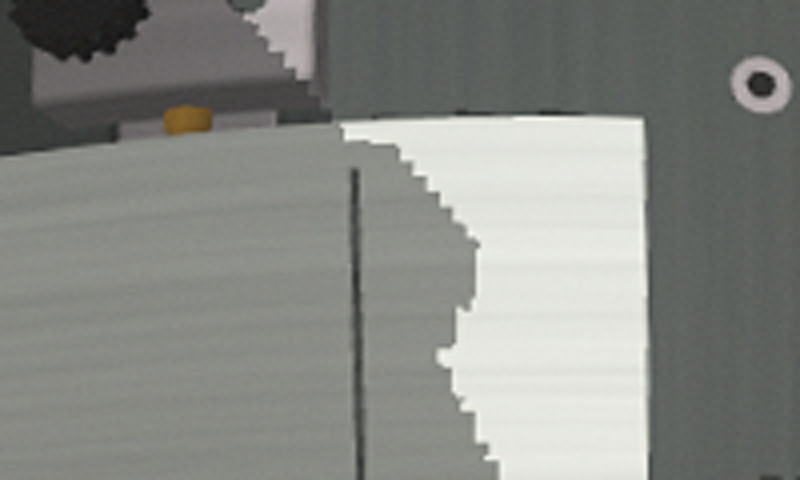

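View pics/w5d.png

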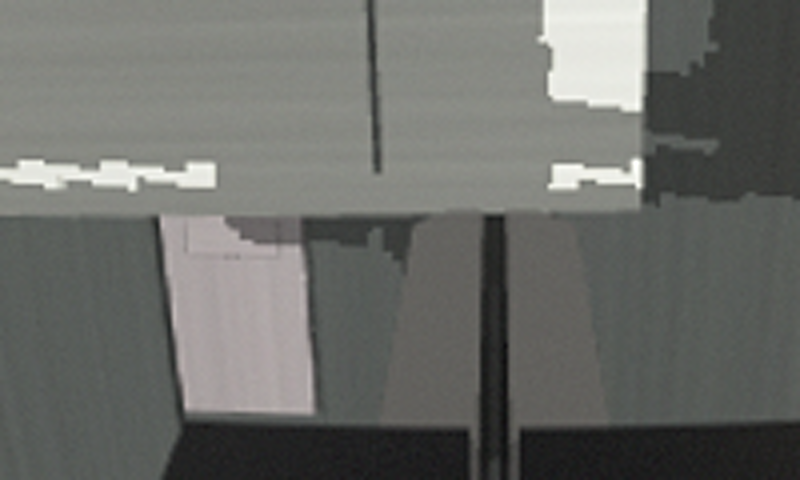

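Plate edge is at the plunger, and the catch outline at crop (185–280, 215–257) is still partly covered. It needs a few mm more.

Call:
{"op": "arm_command", "data": {
  "steps": [
    {"claw": 0,"slide": [0,-0.004,-0.0005],"angular": [0.012,-0.005,0]}
  ]
}}

```text
t: 9.5
position: [513.9, -101.2, 22.2]
orientation: [2.319, -2.108, -0.008]
wrist_force: [-8.4, -3.2, 1.1]
grip_width: 0.9
```

Call:
{"op": "arm_command", "data": {
  "steps": [
    {"claw": 0,"slide": [0,-0.004,-0.0005],"angular": [0.008,0,0]}
  ]
}}

```text
t: 9.6
position: [515.2, -101.6, 22.2]
orientation: [2.32, -2.111, -0.004]
wrist_force: [-7.5, -2.5, -0.2]
grip_width: 0.6
```

```bash
python3 -c "
from h import *
need([512,-104,21.5],-1.47)"
```

```text
t 9.60 pos [ 515.2 -101.6   22.2] az -1.476 F [-7.5 -2.5 -0.2] w 0.6
 slide m [0.0021 0.0034 0.0007] turn rad [ 0.0051 -0.0012 -0.0063]
```

Call:
{"op": "arm_command", "data": {
  "steps": [
    {"claw": 0,"slide": [0,-0.0035,0],"angular": [0.004,0,0]}
  ]
}}

```text
t: 9.7
position: [515.3, -101.6, 21.9]
orientation: [2.32, -2.112, -0.007]
wrist_force: [-9.8, -1.9, 8.9]
grip_width: 0.3
```

Call:
{"op": "arm_command", "data": {
  "steps": [
    {"claw": 0,"slide": [0,-0.0035,0],"angular": [0.004,0,0]}
  ]
}}

```text
t: 9.8
position: [515.3, -101.6, 21.8]
orientation: [2.319, -2.113, -0.01]
wrist_force: [-10.6, -1.8, 8.6]
grip_width: 0.3
```

```bash
python3 -c "
from h import *
need([512,-104,21.5],-1.47)
im,pose=snap('wrist','w6')
cv2.imwrite('pics/w6d.png',cv2.resize(im[180:300,200:400],(800,480),interpolation=cv2.INTER_CUBIC))"
```

```text
t 9.80 pos [ 515.3 -101.6   21.8] az -1.478 F [-10.6  -1.8   8.6] w 0.3
 slide m [0.0021 0.0035 0.0003] turn rad [ 0.0077  0.0018 -0.0082]
```

View pics/w6d.png

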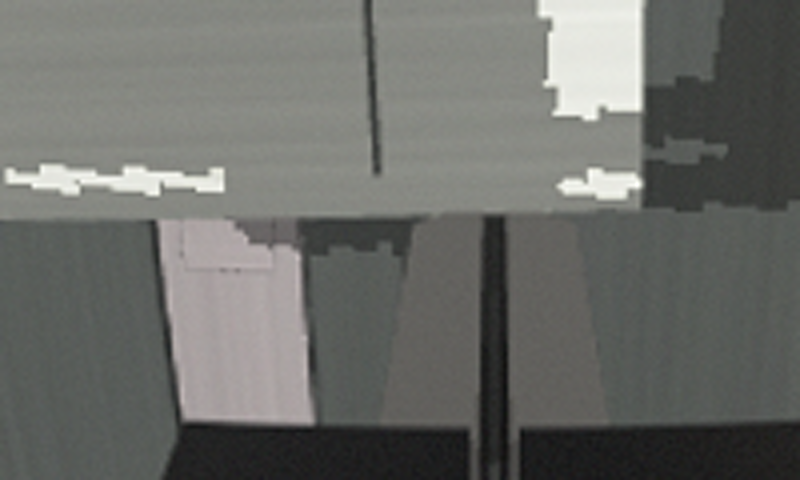

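Call:
{"op": "arm_command", "data": {
  "steps": [
    {"claw": 0,"slide": [0,-0.003,-0.0012],"angular": [0.006,0,0]}
  ]
}}

```text
t: 9.95
position: [515.5, -101.6, 22.5]
orientation: [2.319, -2.115, -0.01]
wrist_force: [-6.6, -1.8, -1.2]
grip_width: 0.4
```

Call:
{"op": "arm_command", "data": {
  "steps": [
    {"claw": 0,"slide": [0,-0.0035,-0.0007],"angular": [0.004,0,0]}
  ]
}}

```text
t: 10.05
position: [516.2, -101.8, 22.6]
orientation: [2.318, -2.116, -0.011]
wrist_force: [-7.1, -2.2, -1.7]
grip_width: 0.5
```

Call:
{"op": "arm_command", "data": {
  "steps": [
    {"claw": 0,"slide": [0,-0.0035,-0.0006],"angular": [0.004,0,0]}
  ]
}}

```text
t: 10.15
position: [517.1, -102.1, 22.4]
orientation: [2.317, -2.117, -0.011]
wrist_force: [-6.8, -2.3, -3.6]
grip_width: 0.6
```

```bash
python3 -c "
from h import *
need([512,-104,21.5],-1.47)
im,pose=snap('wrist','w7')
cv2.imwrite('pics/w7d.png',cv2.resize(im[180:300,200:400],(800,480),interpolation=cv2.INTER_CUBIC))"
```

```text
t 10.15 pos [ 517.1 -102.1   22.4] az -1.481 F [-6.8 -2.3 -3.6] w 0.6
 slide m [0.0015 0.0052 0.001 ] turn rad [ 0.0069  0.0033 -0.0107]
```

View pics/w7d.png

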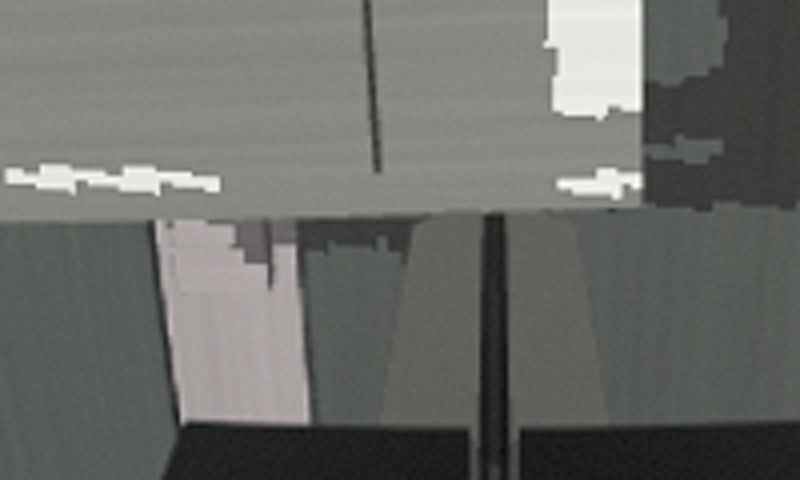

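The catch outline has grown to crop (170–270, 220–290) and now shows a shaded side, so it looks up. I'll back off and check.

Call:
{"op": "arm_command", "data": {
  "steps": [
    {"claw": 0,"slide": [0,0.003,0],"angular": [0,0,0]},
    {"claw": 0,"slide": [0,0.005,-0.001],"angular": [0,0,0]},
    {"claw": 0,"slide": [0,0.01,-0.002],"angular": [0,0,0]},
    {"claw": 0,"slide": [0,0.01,-0.02],"angular": [0,0,0]},
    {"claw": 0,"slide": [0,0,-0.04],"angular": [0,0,0]},
    {"claw": 0,"slide": [0,0,0],"angular": [0,0,0]}
  ]
}}

```text
t: 10.8
position: [491.9, -104.7, 88.0]
orientation: [-2.318, 2.117, 0.001]
wrist_force: [1.7, -0.7, 0.2]
grip_width: 0.8
```

```bash
python3 -c "
from h import *
need([512,-104,90],-1.47)
im,pose=snap('wrist','w8')
cv2.imwrite('pics/w8d.png',cv2.resize(im[150:290,200:400],(800,560),interpolation=cv2.INTER_CUBIC))"
```

```text
t 10.80 pos [ 491.9 -104.7   88. ] az -1.480 F [ 1.7 -0.7  0.2] w 0.8
 slide m [ 0.0011 -0.0201 -0.0019] turn rad [-0.0014  0.002  -0.0103]
```

View pics/w8.png

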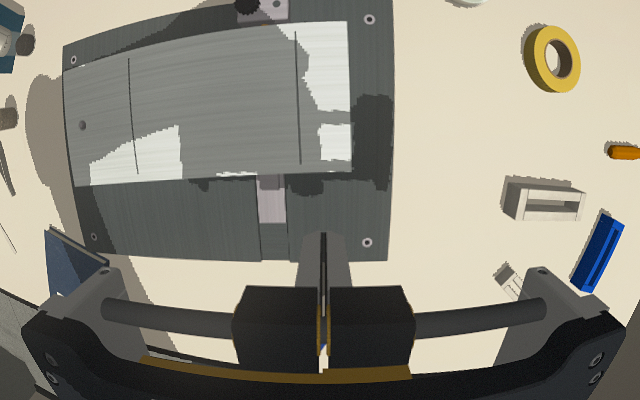

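View pics/w8d.png

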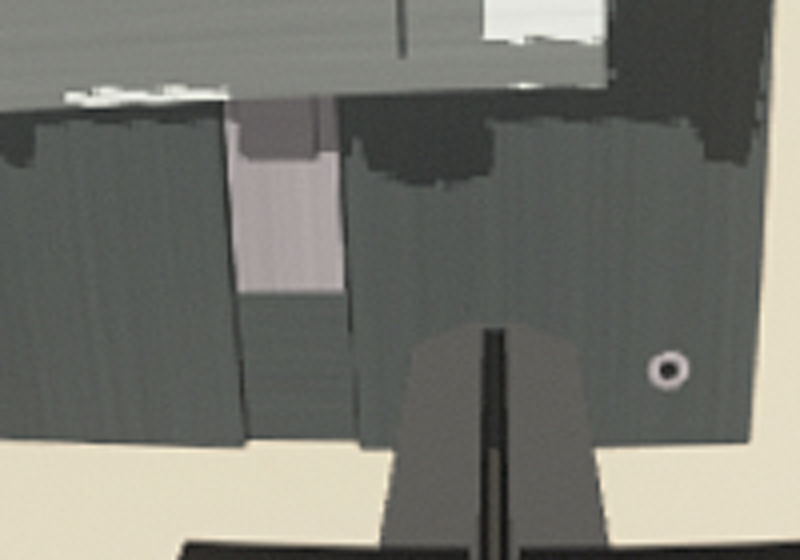

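The catch is up: a raised block at crop (240–318, 97–158), fully behind the near edge. I'll go up for one good view of both plate and applicator.

Call:
{"op": "arm_command", "data": {
  "steps": [
    {"claw": 0,"slide": [0.015,0.006,-0.042],"angular": [0,0,0]},
    {"claw": 0,"slide": [0.015,0.006,-0.042],"angular": [0,0,0]},
    {"claw": 30,"slide": [0.015,0.006,-0.042],"angular": [0,0,0]},
    {"claw": 50,"slide": [0.015,0.006,-0.042],"angular": [0,0,0]},
    {"claw": 80,"slide": [0.013,0.005,-0.042],"angular": [0,0,0]},
    {"claw": 80,"slide": [0,0,0],"angular": [0,0,0]},
    {"claw": 80,"slide": [0,0,0],"angular": [0,0,0]}
  ]
}}

```text
t: 11.55
position: [468.1, -179.1, 298.8]
orientation: [-2.324, 2.108, 0.013]
wrist_force: [-0.5, 0.3, 0.5]
grip_width: 37.1
```

```bash
python3 -c "
from h import *
need([519,-334,200],0.05)
im,pose=snap('wrist','w9')
np.save('w9pose.npy',np.array(pose))
im=snap('top','t9')[0]
cv2.imwrite('pics/t9c.png',cv2.resize(im[150:260,235:475],(792,363),interpolation=cv2.INTER_CUBIC))"
```

```text
t 11.55 pos [ 468.1 -179.1  298.8] az -1.473 F [-0.5  0.3  0.5] w 37.1
 slide m [ 0.1599 -0.0358  0.0974] turn rad [-0.0042  0.0088 -1.5232]
```

View pics/w9.png

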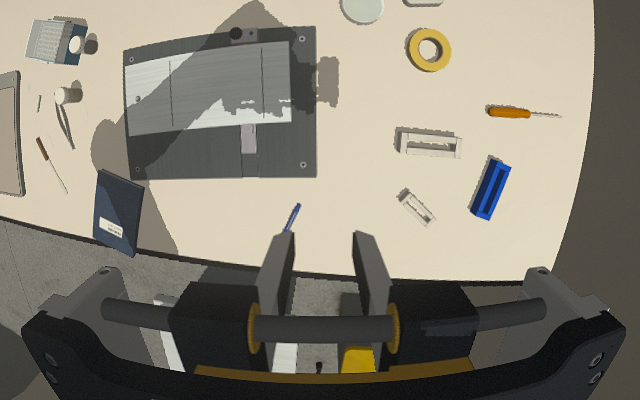

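View pics/t9c.png

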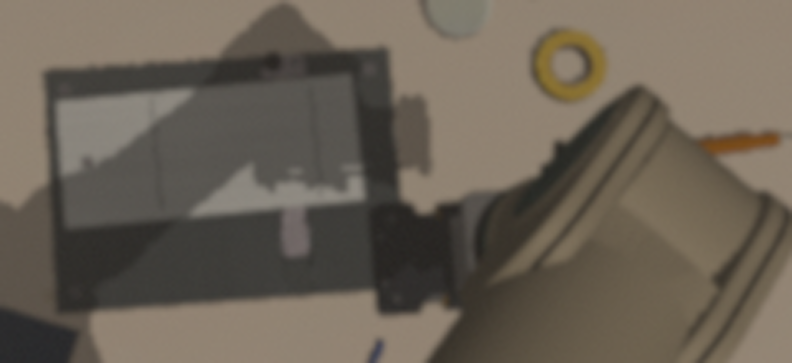

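```bash
python3 - <<'E'
from h import *
im=cv2.imread('pics/w9.png')
cv2.imwrite('pics/w9a.png',cv2.resize(im[110:180,380:480],(800,560),interpolation=cv2.INTER_CUBIC))
cv2.imwrite('pics/w9b.png',cv2.resize(im[30:145,115:305],(798,483),interpolation=cv2.INTER_CUBIC))
E
```

```text
(no output)
```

View pics/w9a.png

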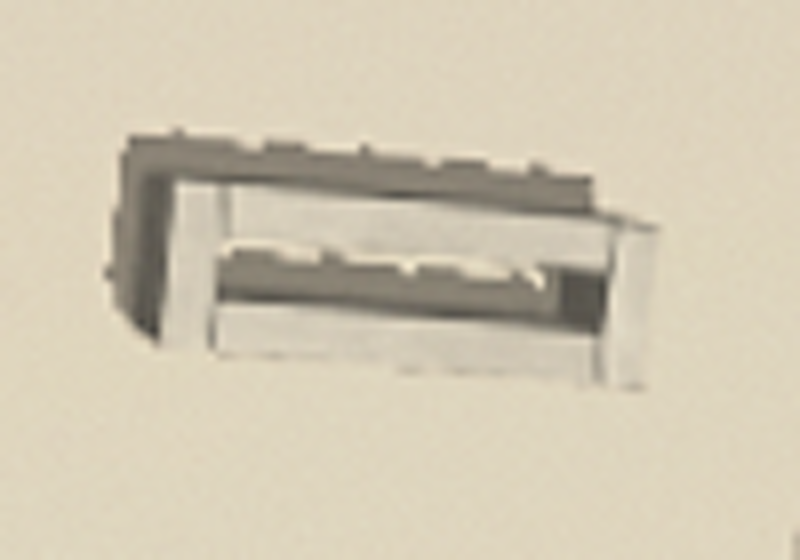

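View pics/w9b.png

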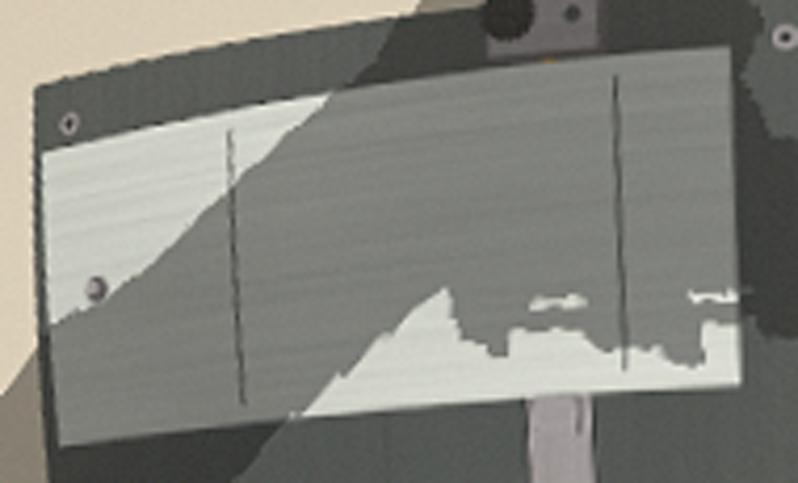

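Applicator top corners are at crop (173,178), (657,225), (645,388), (163,346). The plate's are at (42,153), (728,46), (740,384), (60,446), and the line runs from (229,130) to (243,404).

```bash
python3 - <<'E'
from h import *
pose=np.load('w9pose.npy')
A=onz('wrist',np.array([[173,178],[657,225],[645,388],[163,346]])/8+[380,110],26,pose)
print('app',A.round(1).tolist(),A.mean(0).round(1),[np.linalg.norm(A[i]-A[(i+1)%4]).round(1) for i in range(4)])
d=(A[0]-A[1]+A[3]-A[2]); print('app yaw',-np.arctan2(d[0],d[1]))
P=onz('wrist',np.array([[42,153],[728,46],[740,384],[60,446],[96,288],[229,130],[243,404]])/4.2+[115,30],26,pose)
print('plate',P.round(1).tolist(),[np.linalg.norm(P[i]-P[(i+1)%4]).round(1) for i in range(4)])
d=(P[0]-P[1]+P[3]-P[2]); yaw=-np.arctan2(d[0],d[1]); print('plate yaw',yaw)
y=np.array([-np.sin(yaw),np.cos(yaw),0]); x=np.array([np.cos(yaw),np.sin(yaw),0])
c=P[:4].mean(0); print('centre',c,'line mid from centre',c+y*(140-25-65),'from ends',(P[5]+P[6])/2,'from pin',P[4]-y*65)
# top camera
T=onz('top',np.array([[55,100],[352,75],[366,200],[65,228],[152,99],[161,211]])/3.3+[235,150],26)
d=(T[0]-T[1]+T[3]-T[2]); yt=-np.arctan2(d[0],d[1]); c=T[:4].mean(0);print('top yaw',yt,'line',c+y*50,T[4:].mean(0),[np.linalg.norm(T[i]-T[(i+1)%4]).round(1) for i in range(4)])
E
```

```text
app [[530.2, -286.9, 26.0], [535.4, -386.2, 26.0], [503.4, -389.3, 26.0], [498.7, -289.3, 26.0]] [ 516.9 -337.9   26. ] [np.float64(99.5), np.float64(32.2), np.float64(100.1), np.float64(31.6)]
app yaw 0.04983703553794268
plate [[612.7, 167.9, 26.0], [647.3, -109.0, 26.0], [528.7, -124.1, 26.0], [494.0, 153.0, 26.0], [557.0, 135.9, 26.0], [616.4, 78.3, 26.0], [512.2, 65.3, 26.0]] [np.float64(279.1), np.float64(119.6), np.float64(279.3), np.float64(119.7)]
plate yaw 0.1244460279861704
centre [570.68549771  21.93776663  26.        ] line mid from centre [564.47924448  71.5510957   26.        ] from ends [564.32082837  71.8093047   26.        ] from pin [565.05651011  71.37733292  26.        ]
top yaw 0.11858710087921732 line [564.64185512  69.63445989  26.        ] [565.2549063   69.92741386  26.        ] [np.float64(280.7), np.float64(119.1), np.float64(281.7), np.float64(120.8)]
```

Call:
{"op": "arm_command", "data": {
  "steps": [
    {"claw": 55,"slide": [0.04,-0.009,0.02],"angular": [0,0,0]},
    {"claw": 55,"slide": [0.04,-0.009,0.02],"angular": [0,0,0]},
    {"claw": 55,"slide": [0.04,-0.009,0.02],"angular": [0,0,0]},
    {"claw": 55,"slide": [0.035,-0.009,0.02],"angular": [0,0,0]},
    {"claw": 55,"slide": [0,0,0],"angular": [0,0,-0.14]},
    {"claw": 55,"slide": [0,0,0],"angular": [0,0,-0.14]},
    {"claw": 55,"slide": [0,0,0],"angular": [0,0,-0.14]},
    {"claw": 55,"slide": [0,0,0],"angular": [0,0,-0.14]},
    {"claw": 55,"slide": [0,0,0],"angular": [0,0,-0.14]},
    {"claw": 55,"slide": [0,0,0],"angular": [0,0,-0.14]}
  ]
}}

```text
t: 12.65
position: [517.0, -317.7, 186.1]
orientation: [-2.986, 0.901, 0.069]
wrist_force: [-0.4, 0.1, 0.0]
grip_width: 51.7
```

Call:
{"op": "arm_command", "data": {
  "steps": [
    {"claw": 55,"slide": [0,0,0],"angular": [0,0,-0.14]},
    {"claw": 55,"slide": [0,0,0],"angular": [0,0,-0.14]},
    {"claw": 55,"slide": [0,0,0],"angular": [0,0,-0.14]},
    {"claw": 55,"slide": [0,0,0],"angular": [0,0,-0.14]},
    {"claw": 55,"slide": [0,0,0],"angular": [0,0,-0.06]},
    {"claw": 55,"slide": [0,0,0],"angular": [0,0,0]}
  ]
}}

```text
t: 13.25
position: [513.0, -307.7, 171.8]
orientation: [-3.086, -0.106, 0.079]
wrist_force: [-0.3, -0.1, 0.3]
grip_width: 51.6
```

```bash
python3 -c "
from h import *
need([517,-338,120],0.05)"
```

```text
t 13.25 pos [ 513.  -307.7  171.8] az 0.070 F [-0.3 -0.1  0.3] w 51.6
 slide m [0.0044 0.0333 0.0499] turn rad [-0.0539  0.0501  0.0188]
```

Call:
{"op": "arm_command", "data": {
  "steps": [
    {"claw": 55,"slide": [0,0,0],"angular": [-0.054,0.05,0.019]},
    {"claw": 55,"slide": [0,0,0],"angular": [0,0,0]}
  ]
}}

```text
t: 13.45
position: [511.9, -305.8, 168.2]
orientation: [-3.138, -0.074, 0.005]
wrist_force: [-0.9, 0.0, 0.3]
grip_width: 51.6
```

```bash
python3 -c "
from h import *
need([517,-338,100],0.05)
snap('wrist','w10')"
```

```text
t 13.45 pos [ 511.9 -305.8  168.2] az 0.047 F [-0.9  0.   0.3] w 51.6
 slide m [0.0038 0.0326 0.0681] turn rad [-0.0028  0.0033 -0.003 ]
```

View pics/w10.png

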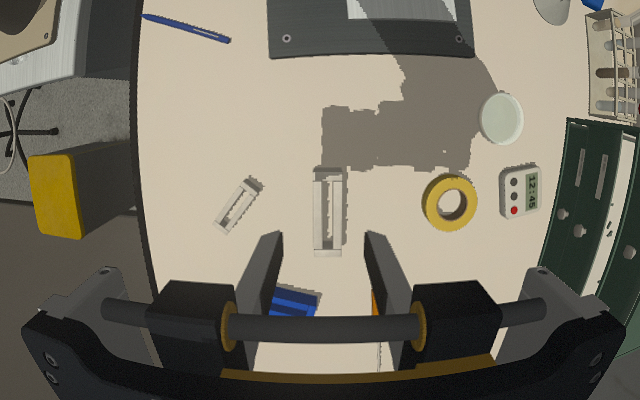

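The applicator at (328, 212) is lined up between the open fingers, and nothing else is in the way. Descending.

Call:
{"op": "arm_command", "data": {
  "steps": [
    {"claw": 55,"slide": [0.002,0.016,0.034],"angular": [0,0,0]},
    {"claw": 55,"slide": [0.002,0.016,0.034],"angular": [0,0,0]},
    {"claw": 55,"slide": [0,0,0.03],"angular": [0,0,0]},
    {"claw": 55,"slide": [0,0,0.02],"angular": [0,0,0]},
    {"claw": 55,"slide": [0,0,0],"angular": [0,0,0]}
  ]
}}

```text
t: 14.0
position: [522.3, -340.1, 45.0]
orientation: [-3.136, -0.074, 0.005]
wrist_force: [-0.5, 0.4, -0.3]
grip_width: 51.5
```

```bash
python3 -c "
from h import *
need([517,-338,8],0.05)
snap('wrist','w11')"
```

```text
t 14.00 pos [ 522.3 -340.1   45. ] az 0.047 F [-0.5  0.4 -0.3] w 51.5
 slide m [-0.0051 -0.0022  0.037 ] turn rad [-0.0049  0.0028 -0.0026]
```

View pics/w11.png

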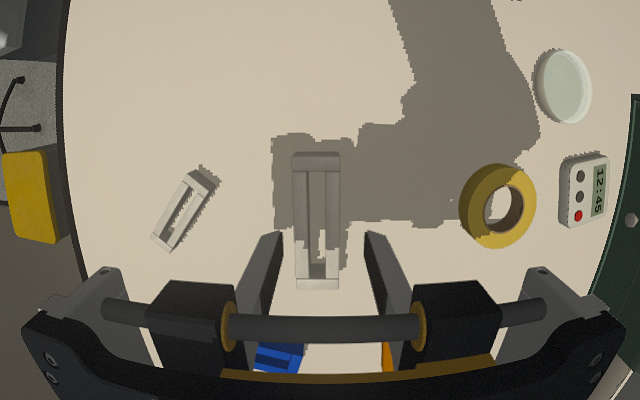

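Call:
{"op": "arm_command", "data": {
  "steps": [
    {"claw": 55,"slide": [-0.005,-0.002,0.012],"angular": [-0.004,0.003,-0.003]},
    {"claw": 55,"slide": [0,0,0.013],"angular": [0,0,0]},
    {"claw": 55,"slide": [0,0,0.008],"angular": [0,0,0]},
    {"claw": 55,"slide": [0,0,0],"angular": [0,0,0]}
  ]
}}

```text
t: 14.45
position: [522.1, -340.6, 15.2]
orientation: [3.138, 0.08, 0.011]
wrist_force: [-0.4, 0.1, 0.7]
grip_width: 51.8
```

Call:
{"op": "arm_command", "data": {
  "steps": [
    {"claw": 25,"slide": [0,0,0],"angular": [0,0,0]},
    {"claw": 20,"slide": [0,0,0],"angular": [0,0,0]},
    {"claw": 20,"slide": [0,0,0],"angular": [0,0,0]},
    {"claw": 20,"slide": [0,0,0],"angular": [0,0,0]},
    {"claw": 20,"slide": [0,0,0],"angular": [0,0,0]}
  ],
  "squeeze": 25
}}

```text
t: 14.95
position: [522.6, -341.0, 16.5]
orientation: [3.137, 0.08, 0.012]
wrist_force: [-0.1, -0.6, -3.7]
grip_width: 31.8
```

```bash
python3 -c "
from h import *
need([517,-338,8],0.05)"
```

```text
t 14.95 pos [ 522.6 -341.    16.5] az 0.051 F [-0.1 -0.6 -3.7] w 31.8
 slide m [-0.0055 -0.0033  0.0084] turn rad [ 0.0035 -0.0076  0.0009]
```

Call:
{"op": "arm_command", "data": {
  "steps": [
    {"claw": 45,"slide": [0,0,0],"angular": [0,0,0]},
    {"claw": 45,"slide": [0,0,0],"angular": [0,0,0]},
    {"claw": 45,"slide": [0,0,0],"angular": [0,0,0]},
    {"claw": 45,"slide": [0,-0.003,0.005],"angular": [0.004,-0.007,0]},
    {"claw": 45,"slide": [0,0,0.005],"angular": [0,0,0]},
    {"claw": 45,"slide": [0,0,0],"angular": [0,0,0]}
  ]
}}

```text
t: 15.55
position: [524.1, -338.3, 6.9]
orientation: [3.14, 0.08, 0.005]
wrist_force: [-0.5, 0.8, -0.5]
grip_width: 42.3
```

```bash
python3 -c "
from h import *
need([517,-338,8],0.05)
im,p=snap('wrist','w12')"
```

```text
t 15.55 pos [ 524.1 -338.3    6.9] az 0.051 F [-0.5  0.8 -0.5] w 42.3
 slide m [-0.0071 -0.0006 -0.0012] turn rad [ 0.0007 -0.0029  0.0012]
```

View pics/w12.png

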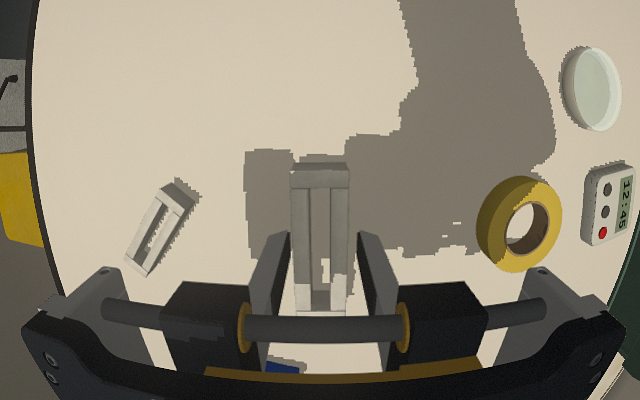

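The applicator is centred between the fingers, with its far top edge at about row 167. Closing and lifting.

Call:
{"op": "arm_command", "data": {
  "steps": [
    {"claw": 20,"slide": [0,0,0],"angular": [0,0,0]},
    {"claw": 20,"slide": [0,0,0],"angular": [0,0,0]},
    {"claw": 20,"slide": [0,0,0],"angular": [0,0,0]},
    {"claw": 20,"slide": [0,0,0],"angular": [0,0,0]},
    {"claw": 20,"slide": [0,0,-0.02],"angular": [0,0,0]},
    {"claw": 20,"slide": [0,0,-0.03],"angular": [0,0,0]},
    {"claw": 20,"slide": [0,0,-0.03],"angular": [0,0,0]},
    {"claw": 20,"slide": [0,0,0],"angular": [0,0,0]}
  ],
  "squeeze": 30
}}

```text
t: 16.4
position: [521.9, -336.9, 86.4]
orientation: [-3.138, -0.08, 0.004]
wrist_force: [0.1, -0.7, -3.1]
grip_width: 31.7
```

```bash
python3 -c "
from h import *
need([517,-338,200],0.05)
im,p=snap('wrist','w13')
cv2.imwrite('pics/w13c.png',cv2.resize(im[140:340,220:420],(600,600),interpolation=cv2.INTER_CUBIC))"
```

```text
t 16.40 pos [ 521.9 -336.9   86.4] az 0.051 F [ 0.1 -0.7 -3.1] w 31.7
 slide m [-0.0052  0.0005 -0.1136] turn rad [-0.0029  0.0022  0.0007]
```

View pics/w13c.png

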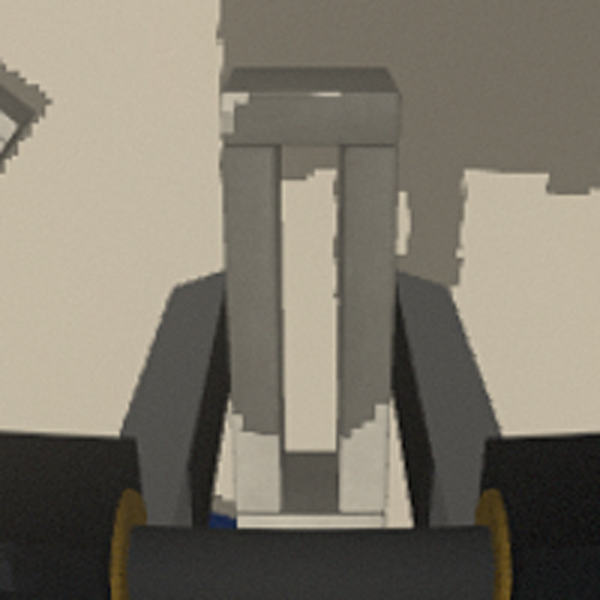

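```bash
python3 -c "
from h import *
s=env.observe();pose=(s['position'],s['orientation'])
W=onz('wrist',np.array([[224,94],[400,94],[236,517],[385,515]])/3+[220,140],s['position'][2]+19,pose)
print((R.from_rotvec(pose[1]).inv().apply(W-pose[0])).round(1))"
```

```text
[[-14.8 -50.5 -18.7]
 [ 16.2 -50.5 -18.8]
 [-15.5  39.7 -19.1]
 [ 16.   39.1 -19.3]]
```

Call:
{"op": "arm_command", "data": {
  "steps": [
    {"claw": 20,"slide": [0.003,-0.02,-0.03],"angular": [0,0,0]},
    {"claw": 20,"slide": [0.006,-0.036,-0.025],"angular": [0,0,0]},
    {"claw": 20,"slide": [0.007,-0.044,-0.01],"angular": [0,0,0]},
    {"claw": 20,"slide": [0.007,-0.044,0],"angular": [0,0,0]},
    {"claw": 20,"slide": [0.007,-0.044,0],"angular": [0,0,0]},
    {"claw": 20,"slide": [0.007,-0.044,0],"angular": [0,0,0]},
    {"claw": 20,"slide": [0.007,-0.044,0],"angular": [0,0,0]},
    {"claw": 20,"slide": [0.007,-0.044,0],"angular": [0,0,0]},
    {"claw": 20,"slide": [0.007,-0.044,0],"angular": [0,0,0]},
    {"claw": 20,"slide": [0,0,0],"angular": [0,0,0]}
  ]
}}

```text
t: 17.45
position: [553.1, 45.8, 134.7]
orientation: [-3.131, -0.073, 0.046]
wrist_force: [-0.5, 0.6, -3.1]
grip_width: 31.7
```

Call:
{"op": "arm_command", "data": {
  "steps": [
    {"claw": 20,"slide": [0,0,0],"angular": [0,0,0.12]},
    {"claw": 20,"slide": [0,0,0],"angular": [0,0,0.14]},
    {"claw": 20,"slide": [0,0,0],"angular": [0,0,0.14]},
    {"claw": 20,"slide": [0,0,0],"angular": [0,0,0.14]},
    {"claw": 20,"slide": [0,0,0],"angular": [0,0,0.14]},
    {"claw": 20,"slide": [0,0,0],"angular": [0,0,0.14]},
    {"claw": 20,"slide": [0,0,0],"angular": [0,0,0.14]},
    {"claw": 20,"slide": [0,0,0],"angular": [0,0,0.14]},
    {"claw": 20,"slide": [0,0,0],"angular": [0,0,0.14]},
    {"claw": 20,"slide": [0,0,0],"angular": [0,0,0]}
  ]
}}

```text
t: 18.45
position: [541.3, 48.1, 116.7]
orientation: [2.535, -1.801, -0.076]
wrist_force: [0.7, -0.9, -3.0]
grip_width: 31.5
```

```bash
python3 -c "
from h import *
need([564.5,71.3,120],-1.449)"
```

```text
t 18.45 pos [541.3  48.1 116.7] az -1.236 F [ 0.7 -0.9 -3. ] w 31.5
 slide m [-0.0143 -0.0294 -0.0046] turn rad [0.0557 0.0157 0.2136]
```

Call:
{"op": "arm_command", "data": {
  "steps": [
    {"claw": 20,"slide": [-0.007,-0.014,0],"angular": [0.028,0.008,0.11]},
    {"claw": 20,"slide": [-0.007,-0.014,0],"angular": [0.028,0.008,0.1]},
    {"claw": 20,"slide": [0,0,0],"angular": [0,0,0]}
  ]
}}

```text
t: 18.75
position: [562.2, 68.8, 111.9]
orientation: [2.355, -2.072, -0.002]
wrist_force: [-0.6, -0.9, -3.0]
grip_width: 32.1
```

```bash
python3 -c "
from h import *
need([564.5,71.3,90],-1.449)"
```

```text
t 18.75 pos [562.2  68.8 111.9] az -1.443 F [-0.6 -0.9 -3. ] w 32.1
 slide m [-0.0022 -0.0027  0.0219] turn rad [ 0.0045 -0.002   0.006 ]
```

Call:
{"op": "arm_command", "data": {
  "steps": [
    {"claw": 20,"slide": [-0.002,-0.003,0.02],"angular": [0.004,-0.002,0.006]},
    {"claw": 20,"slide": [0,0,0.02],"angular": [0,0,0]},
    {"claw": 20,"slide": [0,0,0.015],"angular": [0,0,0]},
    {"claw": 20,"slide": [0,0,0],"angular": [0,0,0]}
  ]
}}

```text
t: 19.15
position: [561.7, 69.4, 53.1]
orientation: [2.369, -2.055, -0.007]
wrist_force: [-1.7, -0.2, -3.3]
grip_width: 31.8
```

```bash
python3 -c "
from h import *
need([564.5,71.3,33],-1.449)
snap('wrist','w14')"
```

```text
t 19.15 pos [561.7  69.4  53.1] az -1.429 F [-1.7 -0.2 -3.3] w 31.8
 slide m [-0.0015 -0.0032  0.0201] turn rad [ 0.0073 -0.0002  0.0199]
```

View pics/w14.png

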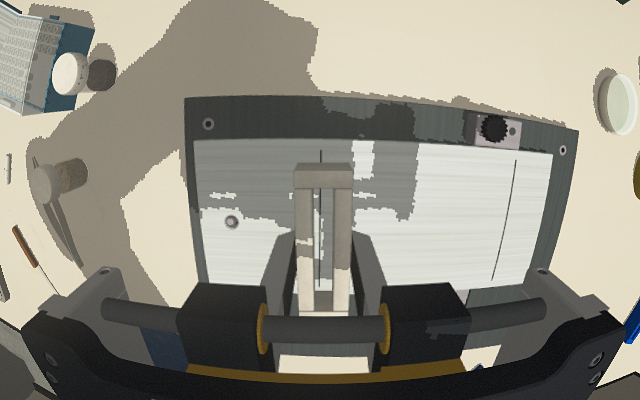

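The scribed line at column 321 shows through the applicator's window, which is centred near 323, so they are aligned. I'll correct the small offset and lower gently.

Call:
{"op": "arm_command", "data": {
  "steps": [
    {"claw": 20,"slide": [-0.0015,-0.004,0.005],"angular": [0.007,0,0.02]},
    {"claw": 20,"slide": [0,0,0.006],"angular": [0,0,0]},
    {"claw": 20,"slide": [0,0,0.003],"angular": [0,0,0]},
    {"claw": 20,"slide": [0,0,0],"angular": [0,0,0]}
  ]
}}

```text
t: 19.6
position: [567.6, 70.4, 40.8]
orientation: [-2.351, 2.08, -0.005]
wrist_force: [-0.1, -0.2, -2.5]
grip_width: 31.9
```

```bash
python3 -c "
from h import *
need([564.5,71.3,33],-1.449)"
```

```text
t 19.60 pos [567.6  70.4  40.8] az -1.448 F [-0.1 -0.2 -2.5] w 31.9
 slide m [-0.0013  0.003   0.0078] turn rad [-0.0042 -0.0008  0.0007]
```

Call:
{"op": "arm_command", "data": {
  "steps": [
    {"claw": 20,"slide": [-0.001,0.002,0.002],"angular": [-0.003,0,0]},
    {"claw": 20,"slide": [0,0,0.002],"angular": [0,0,0]},
    {"claw": 20,"slide": [0,0,0.001],"angular": [0,0,0]},
    {"claw": 20,"slide": [0,0,0],"angular": [0,0,0]}
  ]
}}

```text
t: 20.0
position: [565.7, 71.4, 36.1]
orientation: [-2.353, 2.079, -0.003]
wrist_force: [0.3, -0.1, -2.8]
grip_width: 31.7
```

```bash
python3 -c "
from h import *
need([564.5,71.3,33],-1.449)"
```

```text
t 20.00 pos [565.7  71.4  36.1] az -1.447 F [ 0.3 -0.1 -2.8] w 31.7
 slide m [-0.0001  0.0012  0.003 ] turn rad [-0.002  -0.0007  0.0017]
```

Call:
{"op": "arm_command", "data": {
  "steps": [
    {"claw": 20,"slide": [0,0.0005,0.001],"angular": [0,0,0]},
    {"claw": 20,"slide": [0,0,0.001],"angular": [0,0,0]},
    {"claw": 20,"slide": [0,0,0.0007],"angular": [0,0,0]}
  ]
}}

```text
t: 20.3
position: [565.4, 71.3, 33.4]
orientation: [-2.353, 2.079, -0.004]
wrist_force: [-0.3, -0.6, -3.1]
grip_width: 31.4
```

Call:
{"op": "arm_command", "data": {
  "steps": [
    {"claw": 20,"slide": [0,0,0.0007],"angular": [0,0,0]},
    {"claw": 20,"slide": [0,0,0],"angular": [0,0,0]}
  ]
}}

```text
t: 20.5
position: [565.4, 71.3, 32.9]
orientation: [-2.353, 2.079, -0.003]
wrist_force: [-0.1, 0.4, -2.2]
grip_width: 32.2
```

Call:
{"op": "arm_command", "data": {
  "steps": [
    {"claw": 20,"slide": [0,0,0.0007],"angular": [0,0,0]},
    {"claw": 20,"slide": [0,0,0.0004],"angular": [0,0,0]}
  ]
}}

```text
t: 20.7
position: [565.5, 71.3, 32.9]
orientation: [-2.353, 2.078, -0.003]
wrist_force: [-2.6, 0.6, 2.2]
grip_width: 31.8
```

Call:
{"op": "arm_command", "data": {
  "steps": [
    {"claw": 20,"slide": [0,0,0.001],"angular": [0,0,0]}
  ]
}}

```text
t: 20.8
position: [565.5, 71.3, 32.8]
orientation: [-2.352, 2.078, -0.002]
wrist_force: [-5.1, 1.4, 14.0]
grip_width: 31.7
```

The upward force shows the applicator has landed. I'll ease the pressure, then open and lift.

Call:
{"op": "arm_command", "data": {
  "steps": [
    {"claw": 20,"slide": [0,0,0],"angular": [0,0,0]},
    {"claw": 45,"slide": [0,0,0],"angular": [0,0,0]},
    {"claw": 50,"slide": [0,0,0],"angular": [0,0,0]},
    {"claw": 50,"slide": [0,0,0],"angular": [0,0,0]},
    {"claw": 50,"slide": [0,0,0],"angular": [0,0,0]}
  ]
}}

```text
t: 21.3
position: [567.0, 71.0, 33.2]
orientation: [-2.351, 2.077, -0.006]
wrist_force: [0.3, -0.5, -0.1]
grip_width: 46.8
```

```bash
python3 -c "
from h import *
need([564.5,71.3,33],-1.449)
snap('wrist','w15')"
```

```text
t 21.30 pos [567.   71.   33.2] az -1.448 F [ 0.3 -0.5 -0.1] w 46.8
 slide m [-0.0006  0.0024  0.0002] turn rad [-0.0061  0.0002  0.0014]
```

View pics/w15.png

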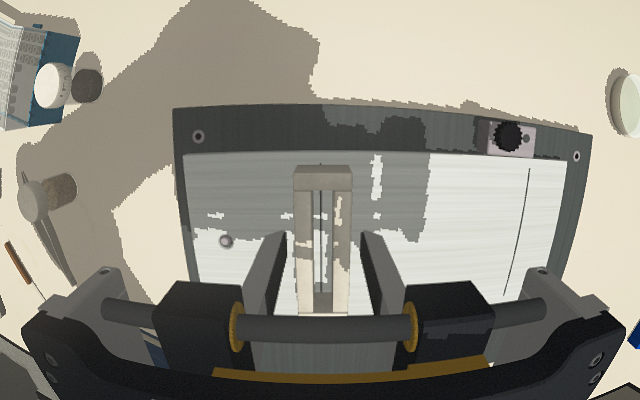

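The fingers are clear on both sides and the force is zero. Lifting straight up, then moving back for a check view.

Call:
{"op": "arm_command", "data": {
  "steps": [
    {"claw": 50,"slide": [0,0,-0.015],"angular": [0,0,0]},
    {"claw": 50,"slide": [0,0,-0.03],"angular": [0,0,0]},
    {"claw": 50,"slide": [0,0,-0.04],"angular": [0,0,0]},
    {"claw": 50,"slide": [0,0.03,-0.035],"angular": [0,0,0]},
    {"claw": 50,"slide": [0,0.035,-0.03],"angular": [0,0,0]},
    {"claw": 50,"slide": [0,0.035,-0.03],"angular": [0,0,0]},
    {"claw": 50,"slide": [0,0,0],"angular": [0,0,0]}
  ]
}}

```text
t: 22.05
position: [464.1, 56.5, 222.8]
orientation: [-2.346, 2.08, -0.006]
wrist_force: [0.1, -0.0, 0.1]
grip_width: 47.2
```

```bash
python3 -c "
from h import *
need([564.5,71.3,233],-1.449)
im,p=snap('wrist','w16'); np.save('w16pose.npy',np.array(p))
cv2.imwrite('pics/w16c.png',cv2.resize(im[40:220,150:420],(798,532),interpolation=cv2.INTER_CUBIC))
im=snap('scene','s16')[0]
cv2.imwrite('pics/s16c.png',cv2.resize(im[160:250,220:400],(800,400),interpolation=cv2.INTER_CUBIC))"
```

```text
t 22.05 pos [464.1  56.5 222.8] az -1.451 F [ 0.1 -0.   0.1] w 47.2
 slide m [-0.0027 -0.1015 -0.0095] turn rad [-0.0069  0.0013 -0.0017]
```

View pics/w16c.png

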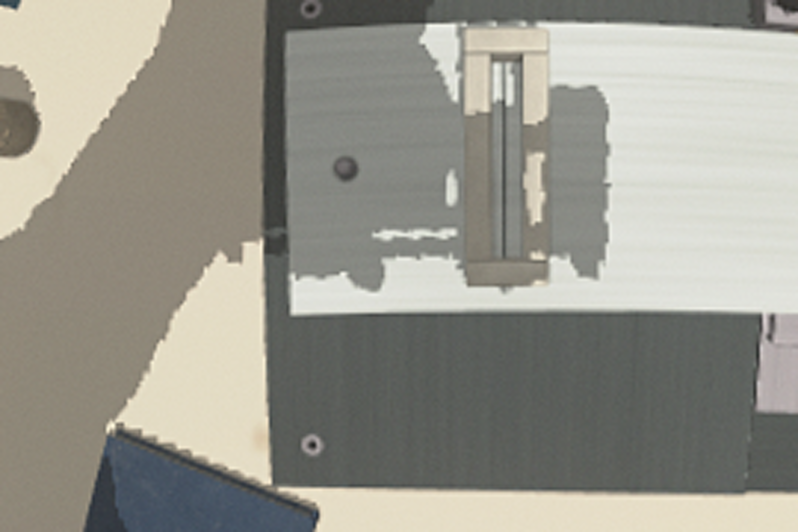

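View pics/s16c.png

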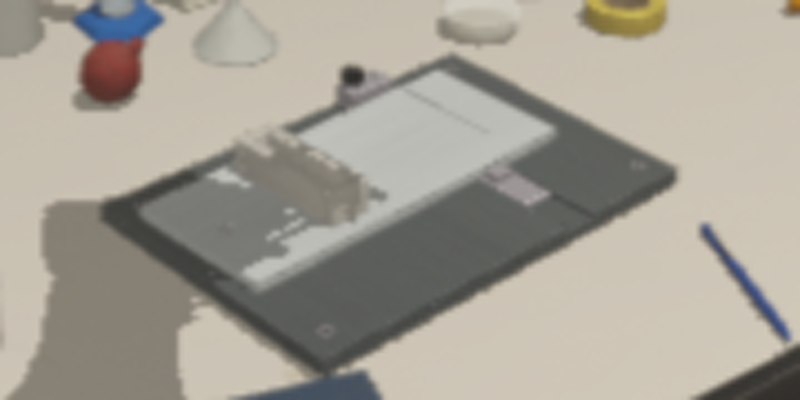

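```bash
python3 - <<'E'
from h import *
pose=np.load('w16pose.npy'); s=798/270
f=lambda p,z: onz('wrist',np.array(p)/s+[150,40],z,pose)
A=f([[464,29],[549,30],[548,286],[466,286]],52)
P=f([[286,31],[290,316],[345,168]],26)
x=P[0]-P[1]; L=np.linalg.norm(x); yaw=np.arctan2(x[1],x[0]); print('plate',P.round(1).tolist(),L,'yaw',yaw)
print('app',A.round(1).tolist(),[np.linalg.norm(A[i]-A[(i+1)%4]).round(1) for i in range(4)],A.mean(0))
d=A[0]-A[3]+A[1]-A[2]; print('app long az',np.arctan2(d[1],d[0]))
ex=np.array([np.cos(yaw),np.sin(yaw),0]); ey=np.array([-ex[1],ex[0],0])
m=(P[0]+P[1])/2-ey*90
for l in (m,P[2]-ey*65): print('line mid',l.round(1),'err x,y',((A.mean(0)-l)@ex).round(1),((A.mean(0)-l)@ey).round(1))
# line ends visible just beyond applicator
print(proj('wrist',[[564.5,71.3,26]],pose))
E
python3 -c "
import cv2
im=cv2.imread('pics/w16.png')
cv2.imwrite('pics/w16d.png',cv2.resize(im[110:190,370:470],(800,640),interpolation=cv2.INTER_CUBIC)[:600])"
```

```text
plate [[613.0, 168.3, 26.0], [493.0, 154.2, 26.0], [556.7, 136.6, 26.0]] 120.73280649189451 yaw 0.11646458200071116
app [[613.8, 92.8, 52.0], [617.1, 61.1, 52.0], [518.9, 49.6, 52.0], [515.2, 80.7, 52.0]] [np.float64(31.9), np.float64(98.9), np.float64(31.3), np.float64(99.4)] [566.24896833  71.03384189  52.        ]
app long az 0.11947699599384588
line mid [563.5  71.8  26. ] err x,y 2.7 -1.1
line mid [564.2  72.1  26. ] err x,y 1.9 -1.3
[[321.21753132  95.63396283]]
```

View pics/w16d.png

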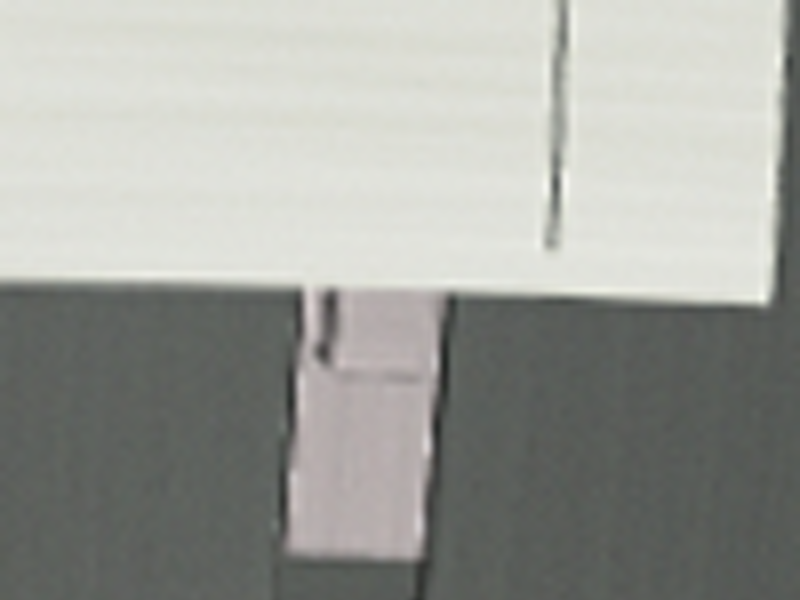

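The catch stands up behind the edge at crop (335–425, 290–378), with a shaded side. The applicator is 2–3 mm off along the line and about 1 mm across it, and square to within 0.003 rad. I'm handing in.

```bash
python3 -c "
from h import *
print(env.observe()['t'],env.job_done())"
```

```text
the job is handed in; nothing more can be done
22.15 None
```

The plate is held by the catch and the applicator is standing on the start line. I handed the job in at about 22 s of the 72 s allowed. No verdict is reported, so the results below are my own last camera and force readings.

**Pushing the plate:** I pushed it round with the shut fingers near its free end, against the plunger, until the catch came up. The highest wrist reading I saw was about 17 N, in a call where the tool had tilted and was pressing down. I backed off and squared it up. Readings came only at the end of each call, so short peaks in between were not seen.

**Placing the applicator:** I gripped the larger grey applicator and re-gripped it once to hold it deeper. I lowered it in steps of about 1 mm and released it after about 14 N of contact on landing.

**Last checks:**

| Check | Measured | Limit |
|---|---|---|
| Catch | visibly up behind the near edge (height not measured) | over 4 mm |
| Plate angle to the bed | about 0.02 rad | 0.075 rad |
| Applicator offset along the line | about 2–3 mm | 9 mm |
| Applicator offset across the line | about 1 mm | 10 mm |
| Applicator out of square with the plate | about 0.003 rad | 0.09 rad |
| Fingers | clear, wrist force near zero | touching nothing |

I did not measure the bystanders again, but none looked moved in the pictures and the arm stayed clear of them.

**Disagreement with the text:** the plate started swung about 0.44 rad by both the top and wrist views, not the 0.15–0.27 rad stated. I went by the pictures.

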